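# Load the topping magazine at the filling station

## Task

Swing the toggle clamp over onto the magazine to hold it, slide the blue gate fully open, and stand every topping cartridge on the counter upright in a pocket of its own, any pocket, pushed fully down. Then, with the clamp still on, slide the gate fully shut over them, and last swing the clamp fully back so that the magazine is free to be taken. Leave the magazine sitting in its nest and do not disturb the bowl, the jar or the spatula.

Things in the scene. Friction and masses are not known exactly. Their poses are not given: they have to be found in the camera images.
- nest: grey base plate, 150 mm (its x) by 440 mm (its y) and 8 mm thick, screwed to the counter, with low dark lugs (12 mm above the plate) that locate the magazine. Origin on the counter under the magazine's centre; the plate runs from -135 to +305 mm in its y; the clamp tower stands at its +y end. z up.
- magazine: loose aluminium magazine (1.3 kg) in the nest, axes parallel to the nest's, 106 mm in x, 246 mm in y, four open-topped pockets in a row along y. Origin under its centre, 8 mm above the counter. Near wall and partitions 45 mm high, far (+x) wall 58 mm. A clamping ledge at its +y end reaches y = +167 mm, top at 45 mm. Unclamped, it may shift when the gate is worked.
- pocket1 (a point): centre of the floor of pocket 1 of the magazine (pocket 1 is at the -y end). Each pocket is 90 mm in x and 39 mm in y, walls 39 mm high above its floor, 60 mm from pocket to pocket; axes as the magazine's. Floor is 14 mm above the counter.
- pocket2 (a point): centre of the floor of pocket 2 of the magazine (pocket in the row, 60 mm from the next). Each pocket is 90 mm in x and 39 mm in y, walls 39 mm high above its floor, 60 mm from pocket to pocket; axes as the magazine's. Floor is 14 mm above the counter.
- pocket3 (a point): centre of the floor of pocket 3 of the magazine (pocket in the row, 60 mm from the next). Each pocket is 90 mm in x and 39 mm in y, walls 39 mm high above its floor, 60 mm from pocket to pocket; axes as the magazine's. Floor is 14 mm above the counter.
- pocket4 (a point): centre of the floor of pocket 4 of the magazine (pocket 4 is at the +y end, next to the clamp). Each pocket is 90 mm in x and 39 mm in y, walls 39 mm high above its floor, 60 mm from pocket to pocket; axes as the magazine's. Floor is 14 mm above the counter.
- gate (a joint): blue comb gate on the magazine, m: 0 = shut, 0.030 = fully open (end stops). It slides along the magazine's y, opening towards -y, friction about 2 N. Shut, a tooth (16 mm in y, from x = +26 mm to the far wall, 60 to 68 mm above the magazine's underside) covers the far end of each pocket, 4 mm above a seated cartridge's shoulder; open, the teeth stand over the partitions, 2.5 mm clear of the pockets.
- gate_knob (a point): grip point of the gate's yellow square post, 14 by 14 mm, at the -y end of the gate; moves with the gate. The post rises from the blue bar (bar top 22 mm below this point) to 16 mm above this point. Pinch it from above and slide along the magazine's y, or push it sideways.
- clamp (a joint): angle of the toggle clamp, rad: 0 = clamped (handle upright, rubber foot down on the magazine's ledge; it can read -0.05 to 0.05), 1.5 = swung right back against its stop (handle lying level towards the nest's +y, jaw up). A dark round steel weight (40 mm across) in its crook makes it fall over centre to either end from about 0.6 rad; 1 to 3 N at the bar swings it.
- clamp_bar (a point): grip point on the clamp's red round cross bar (12 mm thick, along the nest's x, reaching 75 mm from the handle to the nest's -x; this point is 48 mm out). It moves on an 85 mm circle about clamp_hinge: at angle q it is 85*sin(q) mm to the nest's +y and 85*cos(q) mm up from it. Pinch it from above, fingers either side in the nest's y: it turns between them as it swings.
- clamp_hinge (a point): point on the clamp's hinge axis (parallel to the nest's x) level with the grip point clamp_bar; 68 mm above the counter.
- cart1_mid (a point): topping cartridge, red with white lid and foot, upright on the counter: body 84 mm (its x) by 34 mm (its y) by 50 mm high, symmetric; on top a central red grip rib 40 mm long (x), 12 mm thick (y), 40 mm high. 0.18 kg. This point is its centre, 45 mm above its underside; the flat shoulder is 5 mm and the rib top 45 mm above this point. Grip the rib across its thickness. May be absent.
- cart2_mid (a point): topping cartridge, yellow with white lid and foot, upright on the counter: body 84 mm (its x) by 34 mm (its y) by 50 mm high, symmetric; on top a central yellow grip rib 40 mm long (x), 12 mm thick (y), 40 mm high. 0.18 kg. This point is its centre, 45 mm above its underside; the flat shoulder is 5 mm and the rib top 45 mm above this point. Grip the rib across its thickness. May be absent.
- cart3_mid (a point): topping cartridge, green with white lid and foot, upright on the counter: body 84 mm (its x) by 34 mm (its y) by 50 mm high, symmetric; on top a central green grip rib 40 mm long (x), 12 mm thick (y), 40 mm high. 0.18 kg. This point is its centre, 45 mm above its underside; the flat shoulder is 5 mm and the rib top 45 mm above this point. Grip the rib across its thickness. May be absent.
- cart4_mid (a point): topping cartridge, orange with white lid and foot, upright on the counter: body 84 mm (its x) by 34 mm (its y) by 50 mm high, symmetric; on top a central orange grip rib 40 mm long (x), 12 mm thick (y), 40 mm high. 0.18 kg. This point is its centre, 45 mm above its underside; the flat shoulder is 5 mm and the rib top 45 mm above this point. Grip the rib across its thickness. May be absent.
- bowl: steel mixing bowl, 120 mm across, 60 mm high; origin under its centre. Leave alone.
- jar: amber jar with red lid, 72 mm across, 110 mm high; origin under its centre. Leave alone.
- spatula: spatula lying on the counter at the right; origin at its underside. Leave alone.
Mind the look-alikes: they are no part of the job. What is shaped like the part that bears cart3_mid but purple is not meant.

How it is judged:
On the way, in this order (a step that is already met when the one before it is completed fails the run):
1. the clamp is swung over onto the magazine, the gate still shut (value of joint clamp below 0.09 rad and value of joint gate below 0.004 m and x of magazine in the frame of nest between -0.008 and 0.008 m and y of magazine in the frame of nest between -0.008 and 0.008 m and z of magazine in the frame of nest below 0.012 m and angle between magazine's own z axis and vertical below 0.05 rad), for 0.2 s.
2. the gate is fully open, the clamp on (value of joint clamp below 0.09 rad and value of joint gate above 0.026 m), for 0.2 s.
3. every cartridge present is seated in a pocket, with the gate open and the clamp on (all of step 2 and x of cart1_mid in the frame of magazine between -0.008 and 0.008 m and y of cart1_mid in the frame of magazine between -0.098 and 0.098 m and z of cart1_mid in the frame of magazine between 0.046 and 0.055 m and angle between each of cart1_mid, cart2_mid, cart3_mid, cart4_mid's own z axis and vertical below 0.12 rad and x of cart2_mid in the frame of magazine between -0.008 and 0.008 m and y of cart2_mid in the frame of magazine between -0.098 and 0.098 m and z of cart2_mid in the frame of magazine between 0.046 and 0.055 m and x of cart3_mid in the frame of magazine between -0.008 and 0.008 m and y of cart3_mid in the frame of magazine between -0.098 and 0.098 m and z of cart3_mid in the frame of magazine between 0.046 and 0.055 m and x of cart4_mid in the frame of magazine between -0.008 and 0.008 m and y of cart4_mid in the frame of magazine between -0.098 and 0.098 m and z of cart4_mid in the frame of magazine between 0.046 and 0.055 m), for 0.2 s.
4. the gate is shut over the cartridges, the clamp still on (value of joint clamp below 0.09 rad and value of joint gate below 0.004 m and x of cart1_mid in the frame of magazine between -0.008 and 0.008 m and y of cart1_mid in the frame of magazine between -0.098 and 0.098 m and z of cart1_mid in the frame of magazine between 0.046 and 0.055 m and angle between each of cart1_mid, cart2_mid, cart3_mid, cart4_mid's own z axis and vertical below 0.12 rad and x of cart2_mid in the frame of magazine between -0.008 and 0.008 m and y of cart2_mid in the frame of magazine between -0.098 and 0.098 m and z of cart2_mid in the frame of magazine between 0.046 and 0.055 m and x of cart3_mid in the frame of magazine between -0.008 and 0.008 m and y of cart3_mid in the frame of magazine between -0.098 and 0.098 m and z of cart3_mid in the frame of magazine between 0.046 and 0.055 m and x of cart4_mid in the frame of magazine between -0.008 and 0.008 m and y of cart4_mid in the frame of magazine between -0.098 and 0.098 m and z of cart4_mid in the frame of magazine between 0.046 and 0.055 m), for 0.2 s.
5. the clamp is swung fully back (value of joint clamp above 1.3 rad and value of joint gate below 0.004 m), for 0.2 s.
At the end, for the whole second after the job is handed in: Every cartridge present is upright (within 0.12 rad) and fully down (within about 4 mm) in a pocket of the magazine, the gate is within 4 mm of fully shut, the clamp is swung back beyond 1.3 rad, and the magazine sits in its nest within 8 mm (all of step 5 and x of cart1_mid in the frame of magazine between -0.008 and 0.008 m and y of cart1_mid in the frame of magazine between -0.098 and 0.098 m and z of cart1_mid in the frame of magazine between 0.046 and 0.055 m and angle between each of cart1_mid, cart2_mid, cart3_mid, cart4_mid's own z axis and vertical below 0.12 rad and x of cart2_mid in the frame of magazine between -0.008 and 0.008 m and y of cart2_mid in the frame of magazine between -0.098 and 0.098 m and z of cart2_mid in the frame of magazine between 0.046 and 0.055 m and x of cart3_mid in the frame of magazine between -0.008 and 0.008 m and y of cart3_mid in the frame of magazine between -0.098 and 0.098 m and z of cart3_mid in the frame of magazine between 0.046 and 0.055 m and x of cart4_mid in the frame of magazine between -0.008 and 0.008 m and y of cart4_mid in the frame of magazine between -0.098 and 0.098 m and z of cart4_mid in the frame of magazine between 0.046 and 0.055 m and x of magazine in the frame of nest between -0.008 and 0.008 m and y of magazine in the frame of nest between -0.008 and 0.008 m and z of magazine in the frame of nest below 0.012 m and angle between magazine's own z axis and vertical below 0.05 rad); the robot touches nothing.
It fails at once if the bowl is moved more than 30 mm (distance of bowl from where it was at the start of the episode above 0.03 m).
It fails at once if the jar is moved more than 30 mm (distance of jar from where it was at the start of the episode above 0.03 m).
It fails at once if the spatula is moved more than 30 mm (distance of spatula from where it was at the start of the episode above 0.03 m).
It fails at once if the magazine is lifted out of its nest or tipped (z of magazine in the frame of nest above 0.03 m or angle between magazine's own z axis and vertical above 0.2 rad).
Of cart1, cart2, cart3, cart4 only 2 to 4 are there at a start; the rules pass over those that are not, and their reading is None.
At some moment in a run one of cart1, cart2, cart3, cart4 may be knocked a few centimetres aside while the robot is not near it.
It also fails if it takes over 210 s, if anything falls off the work surface, if the arm or the gripper's body presses on something with over 40 N, if the wrist force passes 120 N, or if a joint passes its speed limit or range.

## Robot

A 6-joint arm with a two-finger parallel gripper is mounted at the origin on the work surface. World frame = base frame: x ahead of the robot, y to its left, z up, the work surface at z = 0. Lengths are in m, angles in rad, forces in N, time in s.
With the tool pointing down it reaches from about 0.25 to 0.8 m from the base axis. Payload 8.5 kg.
Tool frame: the origin (TCP) lies at the very end of the fingers, on their centre line; the grasp point (between the pads) lies 19 mm behind it; z points along the fingers, y is the line along which they close (so a half turn about z gives the same grasp; the last joint's range is limited). The gripper opens to 85 mm and grips with 20 to 120 N. Pads are 22 mm wide; open, the fingers measure 114 mm over their backs; the gripper's body (76 mm by 85 mm) begins 54 mm behind the grasp point. The pads swing forward as they close: fully open they stand 13 mm farther back than shut.
Start: joints at [1.184, 0.238, -0.013, 1.319, 0, 1.571], TCP at [0.198, 0.486, 0.231] pointing down, gripper open.
Joint ranges: [-2.66, 2.66], [-1.03, 1.9], [-1.14, 1.46], [-1.82, 2.27], [-1.45, 1.34], [-3.14, 3.14]. Speed limits (rad/s): [2.22, 2.22, 2.79, 3.14, 3.14, 3.14].

## Interface

Orientations are given as a 3x3 rotation matrix whose columns are the frame's x, y, z axes.
In Python, from workcell import state, read_camera, camera_params, job_done gives the robot as it stands.
- The arm moves only by the tool apply_moves, never from a script. Its argument "motion" is a list of rows, each an object of numbers: "jaw": the closure, from 0 (fully open) to 1 (shut); "dx", "dy", "dz": the shift along the tool's x, y, z in units of 50 mm (1.0 is 50 mm); "spin": the turn about the tool's z in units of 180 degrees (1.0 is 180 degrees). A call has 1 to 10 rows; each row shifts and turns the commanded pose from where the row before left it, along the tool's axes as they then stand; what a row does not reach is not made up. A row lasts 1/8 s, in which the tool goes at most 62.5 mm and 10.7 degrees, less where a joint would pass 70% of its speed; a pose out of reach is approached as far as the arm can. A call with a number of a shift or a turn outside -1 to 1 is refused whole. A call with a gripper value outside its range is refused whole. The fingers move at their own pace and stop on an object; the grip force is fixed at half the most. Time passes only in rows, so rows that do not move let the fingers close. It gives the time, the measured TCP pose, the force, the opening and the grip force at its end, in the units of the state.
- state(): the state, without advancing time (a new reading comes with each control period).
- read_camera(name): name is "side" or "top"; returns the picture (480x640x3 uint8, red, green, blue); there is no depth.
- camera_params(name): a dict with "camera_matrix" (3x3 intrinsics, pixels), "R" (3x3) and "t" (3): a world point X has camera coordinates R X + t. Camera axes: x right, y down, z forward; pixel columns grow to the right and rows downward; lengths in m; the calibration is good to about 2 mm. A picture is of the moment at which its call begins. camera_params takes no time and is no camera call.
- job_done(): hands the job in; it is judged then, once.
The state is a dict: "t": time; "q": joint angles; "qvel": joint speeds; "joint_efforts": joint torques, N m; "ee_pos": TCP position; "tool_rot": TCP orientation; "force": force on the tool from outside, world axes, zero at the start; "wrist_torque": the same for the moment, N m; "opening": finger opening in m; "gripper_force": force on a finger pad.
Only numpy, scipy, OpenCV 4.12 (cv2) and the standard library are available. Lean on these libraries where they do the work, as an engineer would, in place of code of your own. Each camera call takes 0.05 s, during which the arm holds its last target. There are 200 camera calls.

## Working session

There is one attempt and no reset: what is moved stays moved. The work goes in short steps, Python scripts to look and compute and a tool call to move; the robot and the scene stay as the last step left them, time stands still between calls to the robot, and variables do not carry over. Pictures are saved under pics/ and viewed, at most 14 in all, crops included, and the job is handed in when it is done.

Besides the shell and the picture viewer there is one more tool, called after ">>>" in YAML: its name, and indented under it one key for each argument. apply_moves: Moves the arm, as the interface text tells. Shifts and turns lie within -1 to 1; 1 stands for 50 mm of shift or 180 degrees of turn. Its arguments: {"type":"object","properties":{"motion":{"type":"array","items":{"type":"object","properties":{"jaw":{"type":"number"},"dx":{"type":"number"},"dy":{"type":"number"},"dz":{"type":"number"},"spin":{"type":"number"}}}}},"required":["motion"]}

```bash
mkdir -p pics; ls
cat > h.py <<'E'
import numpy as np, cv2
from workcell import state, read_camera, camera_params, job_done
def snap(n,f):
    im=read_camera(n); cv2.imwrite(f'pics/{f}.png',im[:,:,::-1]); return im
def ray(n,u,v,z):
    p=camera_params(n);K=np.array(p['camera_matrix']);R=np.array(p['R']);t=np.array(p['t'])
    c=-R.T@t; d=R.T@np.linalg.inv(K)@np.array([u,v,1.]); return c+d*(z-c[2])/d[2]
def proj(n,X):
    p=camera_params(n);K=np.array(p['camera_matrix']);x=K@(np.array(p['R'])@np.array(X)+np.array(p['t']));return x[:2]/x[2]
E
python3 - <<'E'
from h import *
for n in('top','side'):
    snap(n,n+'0');p=camera_params(n);print(n,p, -np.array(p['R']).T@np.array(p['t']))
s=state();print(s)
E
```

```text
pics
top {'camera_matrix': array([[517.85347884,   0.        , 319.41595522],
       [  0.        , 517.85347884, 229.56244727],
       [  0.        ,   0.        ,   1.        ]]), 'R': array([[-0.02328189, -0.99968471, -0.00940426],
       [-0.99473827,  0.0241034 , -0.09957312],
       [ 0.0997684 ,  0.00703652, -0.99498581]]), 't': array([-0.09411512,  0.54588802,  1.19216594])} [ 0.42188403 -0.11563191  1.23965887]
side {'camera_matrix': array([[512.7974369 ,   0.        , 328.9634611 ],
       [  0.        , 512.7974369 , 240.40200966],
       [  0.        ,   0.        ,   1.        ]]), 'R': array([[ 0.99547619, -0.09497474, -0.00263766],
       [-0.06287079, -0.63765708, -0.76775042],
       [ 0.07123497,  0.7644431 , -0.64074358]]), 't': array([-0.55557094,  0.05128125,  1.40098277])} [ 0.45648277 -1.09103696  0.93557651]
{'t': 0.1, 'q': array([ 1.18398981e+00,  2.38681010e-01, -1.41630617e-02,  1.31923997e+00,
       -1.66331320e-05,  1.57080516e+00]), 'qvel': array([-0.00072161, -0.00183777,  0.00172414,  0.00193455, -0.00042237,
        0.00062409]), 'joint_efforts': array([-5.50504956e-04, -5.39722681e+01,  3.46999168e+01,  1.33879250e-02,
       -1.80512143e-05,  6.56598743e-06]), 'ee_pos': array([0.1979049 , 0.48584926, 0.23076549]), 'tool_rot': array([[-9.26115141e-01,  3.77240671e-01, -4.70362728e-04],
       [ 3.77240964e-01,  9.26114365e-01, -1.19884787e-03],
       [-1.66444962e-05, -1.28771125e-03, -9.99999171e-01]]), 'force': array([ 0.20899784,  0.22671994, -0.68078197]), 'wrist_torque': array([-0.03077284, -0.0460853 ,  0.0069013 ]), 'gripper_force': 0.0, 'opening': 0.08535335114349987}
```

View pics/top0.png

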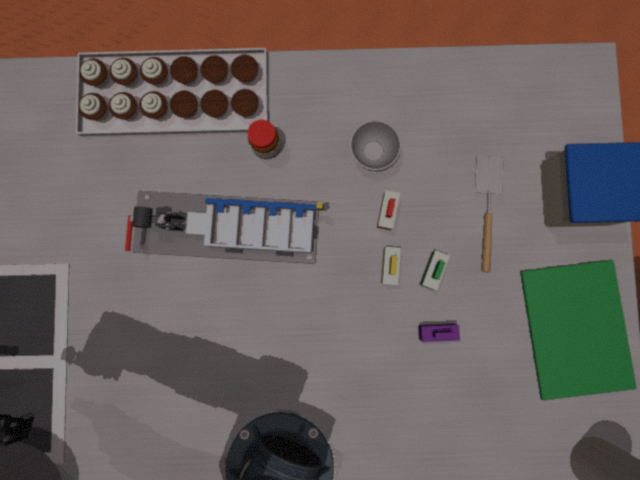

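View pics/side0.png

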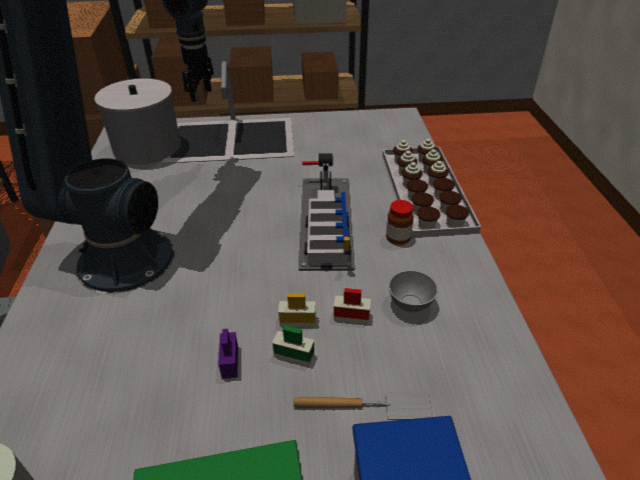

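Top view: nest spans about (133,192)–(320,262), the red bar is at (128,232), and the yellow knob is at (320,205). Red, yellow and green cartridges sit at (390,209), (393,265) and (437,270). Purple at (440,332) is the decoy, and there is no orange. The side view agrees.

```bash
cat >> h.py <<'E'
def mask(im,lo,hi,box=None):
    hsv=cv2.cvtColor(im,cv2.COLOR_RGB2HSV); m=cv2.inRange(hsv,np.array(lo),np.array(hi))
    if lo[0]==0: m|=cv2.inRange(hsv,np.array((172,lo[1],lo[2])),np.array((180,hi[1],hi[2])))
    if box is not None:
        b=np.zeros_like(m); u0,v0,u1,v1=box; b[v0:v1,u0:u1]=255; m&=b
    return m
def blob(m):
    cs,_=cv2.findContours(m,cv2.RETR_EXTERNAL,cv2.CHAIN_APPROX_NONE)
    c=max(cs,key=cv2.contourArea); return c,cv2.minAreaRect(c)
def rectw(n,c,z):
    "contour pixels to plane z, rotated rect in mm"
    P=np.array([ray(n,u,v,z)[:2] for u,v in c.reshape(-1,2)])*1000
    return cv2.minAreaRect(P.astype(np.float32))
COL=dict(red=(0,150,60),yellow=(22,150,60),green=(45,120,30))
HI=dict(red=(8,255,255),yellow=(33,255,255),green=(80,255,255))
E
python3 - <<'E'
from h import *
im=read_camera('top'); si=read_camera('side')
boxes=dict(red=(370,185,410,235),yellow=(375,240,408,292),green=(415,245,458,295))
sb=dict(red=(330,285,375,325),yellow=(275,290,318,328),green=(270,323,318,365))
for k in COL:
    c,r=blob(mask(im,COL[k],HI[k],boxes[k])); print(k,'rib px',r,'world@90',rectw('top',c,.085))
    hsv=cv2.cvtColor(im,cv2.COLOR_RGB2HSV)
    c,r=blob(mask(im,(0,0,150),(180,70,255),boxes[k])|mask(im,COL[k],HI[k],boxes[k])); print('  lid',r,rectw('top',c,.05))
c,r=blob(mask(im,(0,150,60),(8,255,255),(115,205,140,260)));print('bar',r,rectw('top',c,.074))
c,r=blob(mask(im,(20,150,60),(35,255,255),(310,195,335,215)));print('knob',r,rectw('top',c,.1))
c,r=blob(mask(im,(100,150,40),(125,255,255),(195,190,330,225)));print('gate',r,rectw('top',c,.068))
c,r=blob(mask(si,(0,150,60),(8,255,255),(290,150,320,175)));print('sbar',r,rectw('side',c,.074))
c,r=blob(mask(si,(20,150,60),(35,255,255),(335,230,360,255)));print('sknob',r,rectw('side',c,.1))
for n,i,b in(('nest',im,(125,180,330,272)),('mag',im,(180,190,320,255))):
    big=cv2.resize(i[b[1]:b[3],b[0]:b[2]],None,fx=3.8,fy=3.8,interpolation=cv2.INTER_CUBIC)
    if n=='nest': cv2.imwrite('pics/nest.png',big[:,:,::-1]); print(big.shape)
E
```

```text
red rib px ((390.2884826660156, 207.55770874023438), (5.099019527435303, 17.84657096862793), 11.309932708740234) world@90 ((583.5224609375, -267.88275146484375), (11.425567626953125, 40.604854583740234), 76.74613952636719)
  lid ((390.2884826660156, 207.55770874023438), (5.099019527435303, 17.84657096862793), 11.309932708740234) ((588.4219970703125, -272.497802734375), (11.771951675415039, 41.8357048034668), 76.74617767333984)
yellow rib px ((392.5, 265.0), (16.0, 5.0), 90.0) world@90 ((454.6293640136719, -268.0306091308594), (11.100545883178711, 35.62797164916992), 87.83425903320312)
  lid ((392.5, 265.0), (16.0, 5.0), 90.0) ((455.6219787597656, -272.650146484375), (11.437028884887695, 36.70793533325195), 87.834228515625)
green rib px ((438.0548095703125, 269.52056884765625), (5.852057456970215, 16.853925704956055), 20.556045532226562) world@90 ((442.221923828125, -368.5937194824219), (12.860995292663574, 37.66629409790039), 66.9906005859375)
  lid ((438.0548095703125, 269.52056884765625), (5.852057456970215, 16.853925704956055), 20.556045532226562) ((442.83843994140625, -376.261505
[... 226 characters left out ...]
9353027, 68.43555450439453), 85.07591247558594)
knob ((319.5, 205.5), (5.0, 5.0), 90.0) ((589.8806762695312, -109.00347900390625), (11.118553161621094, 11.21896743774414), 88.58920288085938)
gate ((260.29461669921875, 207.40933227539062), (109.40408325195312, 12.37515640258789), 3.4473865032196045) ((593.561767578125, 26.949424743652344), (250.87387084960938, 28.507591247558594), 85.12642669677734)
sbar ((310.5, 162.0), (2.0, 15.0), 90.0) ((530.5847778320312, 333.8169250488281), (12.270498275756836, 48.17268753051758), 84.30120849609375)
sknob ((346.5, 239.0), (4.0, 5.0), 90.0) ((594.3949584960938, -92.93914031982422), (15.978222846984863, 12.830526351928711), 84.3665771484375)
(350, 779, 3)
```

View pics/nest.png

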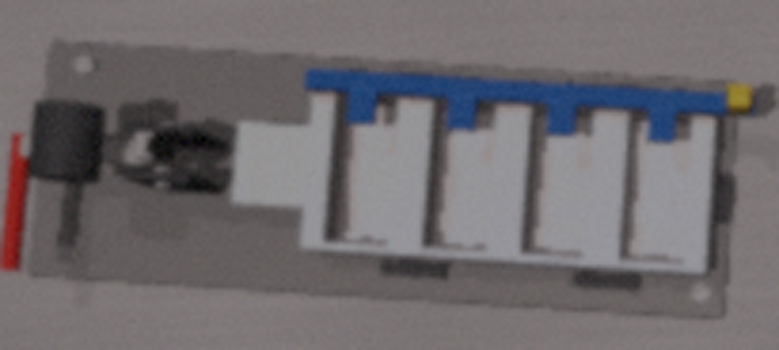

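Run:
```python
from h import *
im=read_camera('top')
px=np.array([(54,38),(735,85),(722,315),(30,275)])/3.8+[125,180]
C=np.array([ray('top',u,v,.008)[:2] for u,v in px])*1000; print(C.round(1))
for i in range(4): d=C[(i+1)%4]-C[i]; print(np.hypot(*d).round(1), np.degrees(np.arctan2(d[1],d[0])).round(2))
ang=np.arctan2(*( (C[0]-C[1]+C[3]-C[2])[::-1]));ey=np.array([np.cos(ang),np.sin(ang)]);ex=np.array([ey[1],-ey[0]])
o=C.mean(0)-85*ey;print('nest org from plate',o,np.degrees(ang))
# magazine outline: near wall/top z=.053: near-left, near-right corners, ledge corners
for n,p,z in(('nearL',(300,247),.053),('nearR',(706,272),.053),('ledge TL',(236,121),.053),('ledge BL',(230,204),.053),('gate barTL',(306,70),.076),('gateTR',(730,92),.076)):
    w=ray('top',p[0]/3.8+125,p[1]/3.8+180,z)[:2]*1000; print(n,w.round(1),'nest', ((w-o)@ex).round(1),((w-o)@ey).round(1))
hsv=cv2.cvtColor(im,cv2.COLOR_RGB2HSV)
for u,v in((385,222),(395,198),(388,280),(440,255),(360,250)):print(hsv[v,u])
boxes=dict(red=(370,185,410,235),yellow=(375,240,408,292),green=(415,245,458,295))
for k in COL:
    b=boxes[k]; m=mask(im,(10,0,165),(180,90,255),b)|mask(im,COL[k],HI[k],b); m=cv2.morphologyEx(m,cv2.MORPH_CLOSE,np.ones((3,3)))
    c,r=blob(m); R=rectw('top',c,.05);print(k,R, 'rel nest',((np.array(R[0])-o)@ex).round(),((np.array(R[0])-o)@ey).round())
```

```text
[[ 652.   326.3]
 [ 611.1 -106.1]
 [ 466.1  -94.6]
 [ 501.5  339.7]]
434.2 -95.4
145.5 175.47
435.7 85.34
151.1 -5.09
nest org from plate [550.20951854  31.64291414] 84.97022009028353
nearL [511.6 159.2] nest -49.6 123.7
nearR [490.6 -86.3] nest -49.0 -122.7
ledge TL [589.5 198.2] nest 24.6 169.4
ledge BL [538.8 201.8] nest -26.3 168.5
gate barTL [616.1 150.2] nest 55.2 123.9
gateTR [ 596.5 -103.5] nest 58.0 -130.6
[ 26  14 149]
[  8  45 146]
[ 30  14 148]
[ 26  14 150]
[171  14 125]
red ((588.4219970703125, -272.497802734375), (11.771951675415039, 41.8357048034668), 76.74617767333984) rel nest 65.0 -300.0
yellow ((455.6055603027344, -272.64947509765625), (11.437029838562012, 36.740726470947266), 87.83425903320312) rel nest -68.0 -311.0
green ((442.8901062011719, -376.1400451660156), (13.450470924377441, 38.90729904174805), 65.76445770263672) rel nest -71.0 -416.0
```

```bash
cat >> h.py <<'E'
NO=np.array([551.5,32.5]);NY=84.97  # nest origin mm, dir of nest y
def go(x,y,z,ydir=None):
    "print moves (units) to TCP target in mm; ydir = direction (deg) of tool y"
    s=state();R=s['tool_rot'];p=s['ee_pos']*1000
    a=np.degrees(np.arctan2(R[1,1],R[0,1])); 
    if ydir is None: ydir=a
    da=(ydir-a+90)%180-90; print('at',p.round(1),'ydir',a.round(2),'spin total',(-da/180).round(4),'F',s['force'].round(1),'open',s['opening'])
    b=np.radians(a+da); ty=np.array([np.cos(b),np.sin(b),0]); tx=np.array([-ty[1],ty[0],0])
    # tool x = y cross z(down)
    tx=np.cross(ty,[0,0,-1]); d=np.array([x,y,z])-p; print('dx,dy,dz units', (np.array([d@tx,d@ty,-d[2]])/50).round(3), 'q6',s['q'][5].round(2))
def n2w(a,b):
    t=np.radians(NY);ey=np.array([np.cos(t),np.sin(t)]);ex=np.array([ey[1],-ey[0]]);return NO+a*ex+b*ey
E
python3 -c "
from h import *
go(527,325,231,NY)"
```

```text
at [198. 486. 231.] ydir 67.84 spin total -0.0952 F [ 0.1  0.6 -1. ] open 0.085631024787212
dx,dy,dz units [-6.838 -2.631 -0.   ] q6 1.57
```

>>> apply_moves:
  motion:
    - {"spin": -0.05,"jaw": 0}
    - {"spin": -0.046,"jaw": 0.3}
    - {"dx": -0.95,"dy": -0.36,"jaw": 0.3}
    - {"dx": -0.95,"dy": -0.36,"jaw": 0.3}
    - {"dx": -0.95,"dy": -0.36,"jaw": 0.3}
    - {"dx": -0.95,"dy": -0.36,"jaw": 0.3}
    - {"dx": -0.95,"dy": -0.36,"jaw": 0.3}
    - {"dx": -0.95,"dy": -0.36,"jaw": 0.3}
    - {"dx": -0.95,"dy": -0.36,"jaw": 0.3}
    - {"jaw": 0.3}

```text
invalid input
```

```bash
python3 -c "
from h import *
go(527,325,100,NY)"
```

```text
at [198. 486. 231.] ydir 67.84 spin total -0.0952 F [ 0.1  0.6 -1. ] open 0.085631024787212
dx,dy,dz units [-6.838 -2.631  2.62 ] q6 1.57
```

>>> apply_moves:
  motion:
    - {"dx": 0,"dy": 0,"dz": 0,"spin": -0.05,"jaw": 0.3}
    - {"dx": 0,"dy": 0,"dz": 0,"spin": -0.046,"jaw": 0.3}

```text
t: 0.5
ee_pos: [0.198, 0.4861, 0.2311]
tool_rot: [[-0.997, 0.08, -0.0], [0.08, 0.997, -0.0], [0.0, -0.0, -1.0]]
force: [-0.2, 0.1, -0.4]
opening: 0.0595
gripper_force: 0.0
```

>>> apply_moves:
  motion:
    - {"dx": -0.96,"dy": -0.37,"dz": 0,"spin": 0,"jaw": 0.3}
    - {"dx": -0.96,"dy": -0.37,"dz": 0,"spin": 0,"jaw": 0.3}
    - {"dx": -0.96,"dy": -0.37,"dz": 0,"spin": 0,"jaw": 0.3}
    - {"dx": -0.96,"dy": -0.37,"dz": 0,"spin": 0,"jaw": 0.3}
    - {"dx": -0.96,"dy": -0.37,"dz": 0,"spin": 0,"jaw": 0.3}
    - {"dx": -0.96,"dy": -0.37,"dz": 0,"spin": 0,"jaw": 0.3}
    - {"dx": -0.96,"dy": -0.37,"dz": 0,"spin": 0,"jaw": 0.3}
    - {"dx": 0,"dy": 0,"dz": 0.9,"spin": 0,"jaw": 0.3}
    - {"dx": 0,"dy": 0,"dz": 0,"spin": 0,"jaw": 0.3}

```text
t: 1.62
ee_pos: [0.5203, 0.3269, 0.1831]
tool_rot: [[-0.996, 0.086, -0.006], [0.086, 0.996, -0.004], [0.005, -0.004, -1.0]]
force: [-0.5, -0.5, 0.1]
opening: 0.0596
gripper_force: 0.0
```

```bash
python3 -c "
from h import *
go(527,325,56,NY)
a=snap('top','t1');b=snap('side','s1')
c=np.hstack([cv2.resize(a[180:290,80:240],(400,275)),cv2.resize(b[80:200,230:390],(400,300))[:275]]);cv2.imwrite('pics/c1.png',c[:,:,::-1])"
```

```text
at [520.3 326.9 183.1] ydir 85.06 spin total 0.0005 F [-0.5 -0.5  0.1] open 0.05962202997782513
dx,dy,dz units [-0.136 -0.027  2.542] q6 0.65
```

View pics/c1.png

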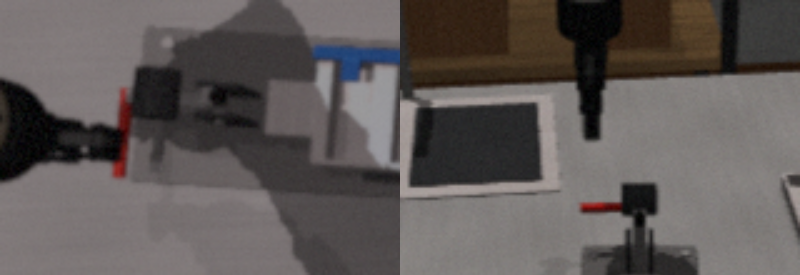

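The gripper hangs over the bar: in the left half the bar is at crop (122,130), and in the right half the fingers are above the bar at (600,207). Next is lowering around it.

>>> apply_moves:
  motion:
    - {"dx": -0.05,"dy": 0,"dz": 0.6,"spin": 0,"jaw": 0.3}
    - {"dx": 0,"dy": 0,"dz": 0.6,"spin": 0,"jaw": 0.3}
    - {"dx": 0,"dy": 0,"dz": 0.6,"spin": 0,"jaw": 0.3}
    - {"dx": 0,"dy": 0,"dz": 0.5,"spin": 0,"jaw": 0.3}
    - {"dx": 0,"dy": 0,"dz": 0.2,"spin": 0,"jaw": 0.5}
    - {"dx": 0,"dy": 0,"dz": 0,"spin": 0,"jaw": 0.65}
    - {"dx": 0,"dy": 0,"dz": 0,"spin": 0,"jaw": 0.65}

```text
t: 2.6
ee_pos: [0.5249, 0.329, 0.0629]
tool_rot: [[-0.996, 0.085, 0.002], [0.085, 0.996, 0.001], [-0.002, 0.001, -1.0]]
force: [0.7, -0.9, 0.5]
opening: 0.0302
gripper_force: 0.0
```

```bash
python3 -c "
from h import *
go(527,325,55,NY)"
```

```text
at [524.9 329.   62.9] ydir 85.14 spin total 0.0009 F [ 0.7 -0.9  0.5] open 0.030230359733811368
dx,dy,dz units [-0.048 -0.076  0.157] q6 0.64
```

>>> apply_moves:
  motion:
    - {"dx": 0,"dy": -0.03,"dz": -0.1,"spin": 0,"jaw": 0.65}
    - {"dx": 0,"dy": -0.05,"dz": -0.2,"spin": 0,"jaw": 0.65}
    - {"dx": 0,"dy": -0.09,"dz": -0.19,"spin": 0,"jaw": 0.65}
    - {"dx": 0,"dy": -0.1,"dz": -0.19,"spin": 0,"jaw": 0.65}
    - {"dx": 0,"dy": -0.13,"dz": -0.17,"spin": 0,"jaw": 0.65}
    - {"dx": 0,"dy": -0.15,"dz": -0.16,"spin": 0,"jaw": 0.65}
    - {"dx": 0,"dy": -0.17,"dz": -0.13,"spin": 0,"jaw": 0.65}
    - {"dx": 0,"dy": -0.17,"dz": -0.12,"spin": 0,"jaw": 0.65}

```text
t: 3.6
ee_pos: [0.5204, 0.2833, 0.1246]
tool_rot: [[-0.996, 0.085, -0.0], [0.085, 0.996, -0.0], [0.0, -0.0, -1.0]]
force: [0.3, -0.7, -0.2]
opening: 0.0295
gripper_force: 0.0
```

>>> apply_moves:
  motion:
    - {"dx": 0,"dy": -0.2,"dz": -0.09,"spin": 0,"jaw": 0.65}
    - {"dx": 0,"dy": -0.2,"dz": -0.07,"spin": 0,"jaw": 0.65}
    - {"dx": 0,"dy": -0.21,"dz": -0.04,"spin": 0,"jaw": 0.65}
    - {"dx": 0,"dy": -0.21,"dz": -0.02,"spin": 0,"jaw": 0.65}
    - {"dx": 0,"dy": 0,"dz": 0,"spin": 0,"jaw": 0.65}
    - {"dx": 0,"dy": 0,"dz": 0,"spin": 0,"jaw": 0.65}

```text
t: 4.35
ee_pos: [0.5171, 0.2432, 0.1352]
tool_rot: [[-0.996, 0.085, -0.0], [0.085, 0.996, 0.0], [0.0, 0.0, -1.0]]
force: [0.3, -0.1, -0.3]
opening: 0.03
gripper_force: 0.0
```

```bash
python3 -c "
from h import *
go(527,325,55,NY)
a=snap('top','t2');b=snap('side','s2')
c=np.hstack([cv2.resize(a[180:290,80:240],(400,275)),cv2.resize(b[80:200,230:390],(400,300))[:275]]);cv2.imwrite('pics/c2.png',c[:,:,::-1])"
```

```text
at [517.1 243.2 135.2] ydir 85.11 spin total 0.0008 F [ 0.3 -0.1 -0.3] open 0.029962824131240663
dx,dy,dz units [-0.054  1.647  1.605] q6 0.52
```

View pics/c2.png

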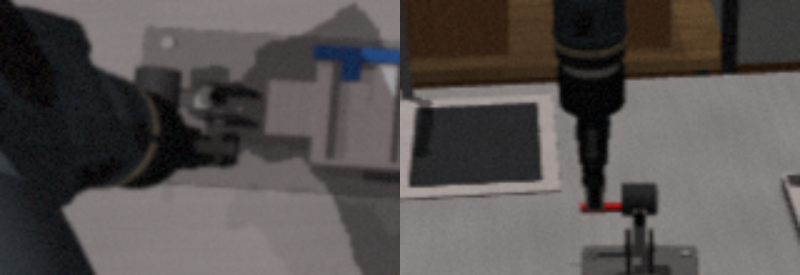

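The side crop shows the bar still low at (600,207): a loose cage can't lift it. It needs a real pinch, so I'm going back.

>>> apply_moves:
  motion:
    - {"dx": -0.05,"dy": 0.55,"dz": 0,"spin": 0,"jaw": 0.3}
    - {"dx": -0.04,"dy": 0.55,"dz": 0,"spin": 0,"jaw": 0.3}
    - {"dx": 0,"dy": 0.53,"dz": 0,"spin": 0,"jaw": 0.3}
    - {"dx": 0,"dy": 0,"dz": 0.4,"spin": 0,"jaw": 0.3}
    - {"dx": 0,"dy": 0,"dz": 0.5,"spin": 0,"jaw": 0.4}
    - {"dx": 0,"dy": 0,"dz": 0.5,"spin": 0,"jaw": 0.5}
    - {"dx": 0,"dy": 0,"dz": 0.22,"spin": 0,"jaw": 0.65}
    - {"dx": 0,"dy": 0,"dz": 0,"spin": 0,"jaw": 0.75}
    - {"dx": 0,"dy": 0,"dz": 0,"spin": 0,"jaw": 0.75}

```text
t: 5.58
ee_pos: [0.5288, 0.3246, 0.055]
tool_rot: [[-0.996, 0.085, 0.001], [0.085, 0.996, 0.001], [-0.001, 0.001, -1.0]]
force: [-0.3, 1.5, -1.3]
opening: 0.0212
gripper_force: 1.1
```

```bash
python3 -c "
from h import *
go(527,325,54,NY)
a=snap('top','t3');b=snap('side','s3')
c=np.hstack([cv2.resize(a[180:290,80:240],(400,275)),cv2.resize(b[110:185,270:370],(400,300))[:275]]);cv2.imwrite('pics/c3.png',c[:,:,::-1])
print(proj('side',[.527,.325,.074]),proj('side',state()['ee_pos']))"
```

```text
at [528.8 324.6  55. ] ydir 85.14 spin total 0.0009 F [-0.3  1.5 -1.3] open 0.021210147212545365
dx,dy,dz units [0.036 0.006 0.021] q6 0.64
[309.56661879 163.49150974] [310.30491004 168.59115375]
```

View pics/c3.png

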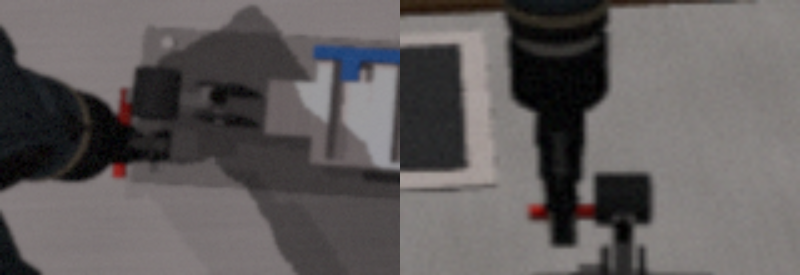

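The fingers straddle the bar (crop right (560,212)), with the +y pad touching, so the bar is about 4 mm further +y. I'll centre, then pinch.

>>> apply_moves:
  motion:
    - {"dx": 0,"dy": 0.08,"dz": 0,"spin": 0,"jaw": 0.75}
    - {"dx": 0,"dy": 0,"dz": 0,"spin": 0,"jaw": 0.8}
    - {"dx": 0,"dy": 0,"dz": 0,"spin": 0,"jaw": 0.85}
    - {"dx": 0,"dy": 0,"dz": 0,"spin": 0,"jaw": 1}
    - {"dx": 0,"dy": 0,"dz": 0,"spin": 0,"jaw": 1}

```text
t: 6.3
ee_pos: [0.5291, 0.3293, 0.0548]
tool_rot: [[-0.996, 0.084, 0.001], [0.084, 0.996, 0.002], [-0.001, 0.003, -1.0]]
force: [-0.4, 6.9, 0.7]
opening: 0.0098
gripper_force: 58.4
```

>>> apply_moves:
  motion:
    - {"dx": 0,"dy": 0,"dz": -0.1,"spin": 0,"jaw": 1}
    - {"dx": 0,"dy": -0.03,"dz": -0.2,"spin": 0,"jaw": 1}
    - {"dx": 0,"dy": -0.06,"dz": -0.2,"spin": 0,"jaw": 1}
    - {"dx": 0,"dy": -0.09,"dz": -0.19,"spin": 0,"jaw": 1}
    - {"dx": 0,"dy": -0.1,"dz": -0.19,"spin": 0,"jaw": 1}
    - {"dx": 0,"dy": 0,"dz": 0,"spin": 0,"jaw": 1}

```text
t: 7.05
ee_pos: [0.5279, 0.3149, 0.0993]
tool_rot: [[-0.996, 0.085, 0.001], [0.085, 0.996, 0.002], [-0.001, 0.002, -1.0]]
force: [-1.8, 6.5, 3.2]
opening: 0.0099
gripper_force: 58.9
```

>>> apply_moves:
  motion:
    - {"dx": 0,"dy": -0.13,"dz": -0.16,"spin": 0,"jaw": 1}
    - {"dx": 0,"dy": -0.15,"dz": -0.15,"spin": 0,"jaw": 1}
    - {"dx": 0,"dy": -0.17,"dz": -0.13,"spin": 0,"jaw": 1}
    - {"dx": 0,"dy": -0.17,"dz": -0.12,"spin": 0,"jaw": 1}
    - {"dx": 0,"dy": 0,"dz": 0,"spin": 0,"jaw": 1}

```text
t: 7.68
ee_pos: [0.5254, 0.2854, 0.1285]
tool_rot: [[-0.996, 0.084, 0.002], [0.084, 0.996, 0.006], [-0.002, 0.006, -1.0]]
force: [-4.9, 11.5, 11.8]
opening: 0.0095
gripper_force: 59.4
```

>>> apply_moves:
  motion:
    - {"dx": 0,"dy": -0.19,"dz": -0.09,"spin": 0,"jaw": 1}
    - {"dx": 0,"dy": -0.2,"dz": -0.07,"spin": 0,"jaw": 1}
    - {"dx": 0,"dy": -0.2,"dz": -0.04,"spin": 0,"jaw": 1}
    - {"dx": 0,"dy": -0.18,"dz": -0.01,"spin": 0,"jaw": 1}
    - {"dx": 0,"dy": 0,"dz": 0,"spin": 0,"jaw": 1}
    - {"dx": 0,"dy": 0,"dz": 0,"spin": 0,"jaw": 1}

```text
t: 8.43
ee_pos: [0.522, 0.2448, 0.1375]
tool_rot: [[-0.996, 0.085, 0.001], [0.085, 0.996, 0.001], [-0.001, 0.001, -1.0]]
force: [-0.3, 2.5, 8.7]
opening: 0.0094
gripper_force: 63.8
```

>>> apply_moves:
  motion:
    - {"dx": 0,"dy": 0,"dz": 0,"spin": 0,"jaw": 0.7}
    - {"dx": 0,"dy": 0,"dz": 0,"spin": 0,"jaw": 0.6}
    - {"dx": 0,"dy": 0,"dz": -0.4,"spin": 0,"jaw": 0.5}
    - {"dx": 0,"dy": 0,"dz": -0.8,"spin": 0,"jaw": 0.5}
    - {"dx": 0,"dy": 0,"dz": -0.8,"spin": 0,"jaw": 0.5}
    - {"dx": 0,"dy": -0.9,"dz": 0,"spin": 0,"jaw": 0.5}
    - {"dx": 0,"dy": -0.9,"dz": 0,"spin": 0,"jaw": 0.5}
    - {"dx": 0,"dy": -0.9,"dz": 0,"spin": 0,"jaw": 0.5}

```text
t: 9.43
ee_pos: [0.5096, 0.1087, 0.2364]
tool_rot: [[-0.996, 0.085, -0.001], [0.085, 0.996, -0.001], [0.001, -0.001, -1.0]]
force: [0.8, 0.0, 0.0]
opening: 0.0428
gripper_force: 0.0
```

```bash
python3 -c "
from h import *
k=n2w(48.6,-137.8);print(k)
go(k[0],k[1],150,NY)
b=snap('side','s4');cv2.imwrite('pics/c4.png',cv2.resize(b[130:280,270:410],(560,600))[:,:,::-1])"
```

```text
[ 587.83090079 -109.03044071]
at [509.6 108.7 236.4] ydir 85.13 spin total 0.0009 F [0.8 0.  0. ] open 0.04281992188671887
dx,dy,dz units [-1.94  -4.201  1.728] q6 0.3
```

View pics/c4.png

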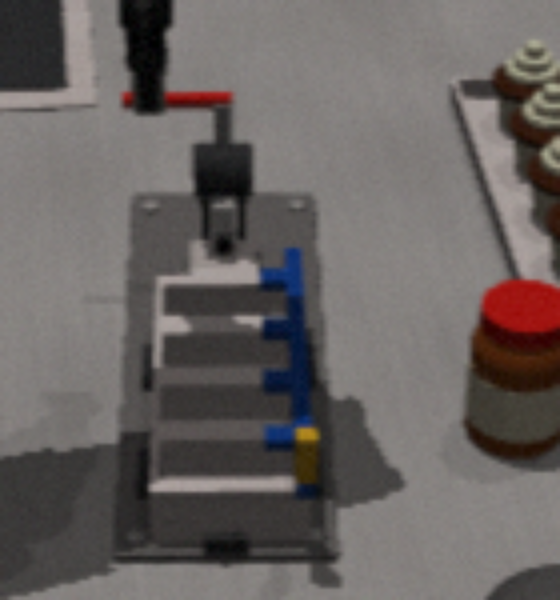

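The side crop shows the clamp on (bar up at (180,98), foot on the ledge) and the gate shut with its post at (307,455). Next is the knob.

>>> apply_moves:
  motion:
    - {"dx": -0.38,"dy": -0.84,"dz": 0,"spin": 0,"jaw": 0.4}
    - {"dx": -0.39,"dy": -0.84,"dz": 0,"spin": 0,"jaw": 0.4}
    - {"dx": -0.39,"dy": -0.84,"dz": 0,"spin": 0,"jaw": 0.4}
    - {"dx": -0.39,"dy": -0.84,"dz": 0,"spin": 0,"jaw": 0.4}
    - {"dx": -0.35,"dy": -0.84,"dz": 0,"spin": 0,"jaw": 0.4}
    - {"dx": 0,"dy": 0,"dz": 0.9,"spin": 0,"jaw": 0.4}
    - {"dx": 0,"dy": 0,"dz": 0.8,"spin": 0,"jaw": 0.4}
    - {"dx": 0,"dy": 0,"dz": 0,"spin": 0,"jaw": 0.4}
    - {"dx": 0,"dy": 0,"dz": 0,"spin": 0,"jaw": 0.4}

```text
t: 10.6
ee_pos: [0.5874, -0.1072, 0.1531]
tool_rot: [[-0.996, 0.085, 0.001], [0.085, 0.996, -0.0], [-0.001, -0.0, -1.0]]
force: [0.4, 0.6, 0.2]
opening: 0.0516
gripper_force: 0.0
```

```bash
python3 -c "
from h import *
go(587.8,-109,84,NY)
a=snap('top','t5');b=snap('side','s5')
c=np.hstack([cv2.resize(a[170:250,270:370],(400,320)),cv2.resize(b[190:270,300:400],(400,320))]);cv2.imwrite('pics/c5.png',c[:,:,::-1])"
```

```text
at [ 587.4 -107.2  153.1] ydir 85.12 spin total 0.0008 F [0.4 0.6 0.2] open 0.051594830943106226
dx,dy,dz units [-0.01  -0.036  1.381] q6 -0.1
```

View pics/c5.png

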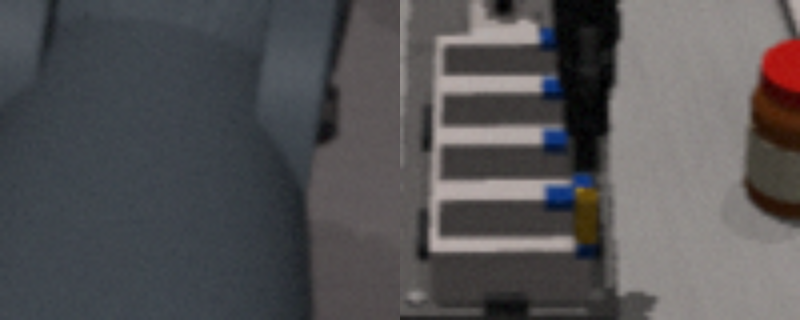

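The top view is hidden by the arm. In the side crop the fingers are directly above the post (columns 587 and 587).

>>> apply_moves:
  motion:
    - {"dx": 0,"dy": 0,"dz": 0.5,"spin": 0,"jaw": 0.4}
    - {"dx": 0,"dy": 0,"dz": 0.5,"spin": 0,"jaw": 0.4}
    - {"dx": 0,"dy": 0,"dz": 0.36,"spin": 0,"jaw": 0.5}
    - {"dx": 0,"dy": 0,"dz": 0,"spin": 0,"jaw": 0.6}
    - {"dx": 0,"dy": 0,"dz": 0,"spin": 0,"jaw": 0.68}
    - {"dx": 0,"dy": 0,"dz": 0,"spin": 0,"jaw": 0.74}
    - {"dx": 0,"dy": 0,"dz": 0,"spin": 0,"jaw": 0.74}

```text
t: 11.58
ee_pos: [0.5874, -0.1072, 0.0846]
tool_rot: [[-0.996, 0.085, 0.001], [0.085, 0.996, -0.0], [-0.001, -0.0, -1.0]]
force: [-0.1, -0.3, -0.0]
opening: 0.0219
gripper_force: 0.0
```

>>> apply_moves:
  motion:
    - {"dx": 0,"dy": 0,"dz": 0,"spin": 0,"jaw": 0.78}
    - {"dx": 0,"dy": 0,"dz": 0,"spin": 0,"jaw": 0.82}
    - {"dx": 0,"dy": 0,"dz": 0,"spin": 0,"jaw": 1}
    - {"dx": 0,"dy": 0,"dz": 0,"spin": 0,"jaw": 1}

```text
t: 12.08
ee_pos: [0.5871, -0.107, 0.0841]
tool_rot: [[-0.996, 0.085, 0.0], [0.085, 0.996, 0.0], [-0.0, 0.0, -1.0]]
force: [-1.1, 2.1, 3.8]
opening: 0.0128
gripper_force: 58.9
```

>>> apply_moves:
  motion:
    - {"dx": 0,"dy": -0.15,"dz": 0,"spin": 0,"jaw": 1}
    - {"dx": 0,"dy": -0.2,"dz": 0,"spin": 0,"jaw": 1}
    - {"dx": 0,"dy": -0.2,"dz": 0,"spin": 0,"jaw": 1}
    - {"dx": 0,"dy": -0.06,"dz": 0,"spin": 0,"jaw": 1}
    - {"dx": 0,"dy": 0,"dz": 0,"spin": 0,"jaw": 1}
    - {"dx": 0,"dy": 0,"dz": 0,"spin": 0,"jaw": 1}

```text
t: 12.82
ee_pos: [0.5843, -0.1367, 0.084]
tool_rot: [[-0.996, 0.085, 0.0], [0.085, 0.996, 0.002], [0.0, 0.002, -1.0]]
force: [-1.1, 8.2, 6.7]
opening: 0.013
gripper_force: 59.8
```

>>> apply_moves:
  motion:
    - {"dx": 0,"dy": -0.04,"dz": 0,"spin": 0,"jaw": 1}
    - {"dx": 0,"dy": 0,"dz": 0,"spin": 0,"jaw": 0.7}
    - {"dx": 0,"dy": 0,"dz": 0,"spin": 0,"jaw": 0.5}
    - {"dx": 0,"dy": 0,"dz": -0.7,"spin": 0,"jaw": 0.4}
    - {"dx": 0,"dy": 0,"dz": -0.9,"spin": 0,"jaw": 0.4}
    - {"dx": 0,"dy": 0,"dz": -0.9,"spin": 0,"jaw": 0.4}
    - {"dx": 1,"dy": 0,"dz": 0,"spin": 0,"jaw": 0.4}
    - {"dx": 1,"dy": 0,"dz": 0,"spin": 0,"jaw": 0.4}
    - {"dx": 1,"dy": 0,"dz": 0,"spin": 0,"jaw": 0.4}
    - {"dx": 1,"dy": 0,"dz": 0,"spin": 0,"jaw": 0.4}

```text
t: 14.08
ee_pos: [0.3831, -0.1227, 0.2086]
tool_rot: [[-0.996, 0.086, -0.0], [0.086, 0.996, -0.001], [0.0, -0.001, -1.0]]
force: [0.4, -0.8, 0.5]
opening: 0.0514
gripper_force: 0.0
```

Run:
```python
from h import *
a=snap('top','t6');b=snap('side','s6')
c=np.vstack([cv2.resize(a[185:305,190:460],None,fx=2.9,fy=2.9,interpolation=cv2.INTER_CUBIC),cv2.resize(b[180:300,260:530],None,fx=2.0,fy=2.0)[:,:783] if 0 else np.zeros((1,783,3),np.uint8)])
cv2.imwrite('pics/c6.png',c[:,:,::-1])
boxes=dict(red=(370,185,410,235),yellow=(375,240,408,292),green=(415,245,458,295))
for k in COL:
    B=boxes[k]
    c,r=blob(mask(a,COL[k],HI[k],B)); R=rectw('top',c,.088);print(k,'rib',np.round(R[0],1),np.round(R[1],1),round(R[2],1))
    m=mask(a,(1,0,136),(171,45,255),B)|mask(a,COL[k],HI[k],B); m=cv2.morphologyEx(m,cv2.MORPH_CLOSE,np.ones((3,3)))
    c,r=blob(m); R=rectw('top',c,.05);print('  lid',np.round(R[0],1),np.round(R[1],1),round(R[2],1))
```

```text
red rib [ 583.2 -267.3] [11.  40.5] 76.7
  lid [ 586. -271.] [37.1 85.8] 77.5
yellow rib [ 454.6 -267.6] [11.1 35.5] 87.8
  lid [ 452.9 -278.7] [26.2 85. ] 76.2
green rib [ 441.9 -367.7] [13.2 36.6] 69.0
  lid [ 442.4 -372.5] [34.8 84.4] 66.9
```

View pics/c6.png

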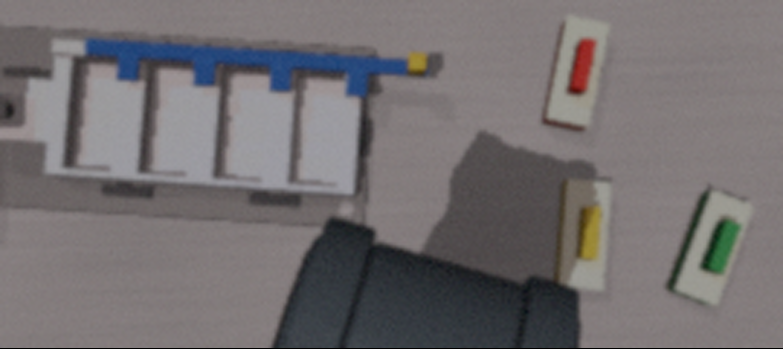

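The gate is open (post at crop (417,62), teeth over the partitions) and the carts haven't moved. Now I'll measure pocket edges and cart centres using both views.

```bash
cat >> h.py <<'E'
def cen(m):
    c,_=blob(m); k=np.zeros_like(m); cv2.drawContours(k,[c],-1,255,-1); M=cv2.moments(k&m,True); return np.array([M['m10'],M['m01']])/M['m00'],M['m00']
def tri(a,b):
    "nearest point of rays through top px a and side px b"
    A=[];r=[]
    for n,(u,v) in(('top',a),('side',b)):
        p0=ray(n,u,v,0);p1=ray(n,u,v,.2);d=(p1-p0)/np.linalg.norm(p1-p0);P=np.eye(3)-np.outer(d,d);A.append(P);r.append(P@p0)
    X=np.linalg.lstsq(np.vstack(A),np.hstack(r),rcond=None)[0]; return X*1000,np.linalg.norm(np.vstack(A)@X-np.hstack(r))*1000
E
python3 - <<'E'
from h import *
a=read_camera('top');b=read_camera('side')
tb=dict(red=(370,185,410,235),yellow=(375,240,408,292),green=(415,245,458,295))
sb=dict(red=(335,283,370,304),yellow=(280,288,312,308),green=(278,323,308,343))
for k in COL:
    t,n1=cen(mask(a,COL[k],HI[k],tb[k]));s,n2=cen(mask(b,COL[k],HI[k],sb[k]));print(k,t,n1,s,n2,tri(t,s))
g=cv2.cvtColor(a,cv2.COLOR_RGB2GRAY).astype(np.float32)
def prof(pts):
    uv=np.array([proj('top',[*(p/1000),z]) for p,z in pts],np.float32);return cv2.remap(g,uv[:,:1],uv[:,1:],cv2.INTER_LINEAR).ravel()
Y=np.arange(-150,180,1.0)
P=np.mean([prof([(n2w(x,y),.053) for y in Y]) for x in range(-30,12,3)],0)
d=np.gradient(cv2.GaussianBlur(P.reshape(-1,1),(1,5),0).ravel())
for i in range(1,len(d)-1):
    if abs(d[i])>3 and abs(d[i])>=abs(d[i-1]) and abs(d[i])>abs(d[i+1]): print('y',Y[i],d[i].round(1))
X=np.arange(-75,75,1.0)
for y0 in(-90,-30,30,90):
    P=np.mean([prof([(n2w(x,y0+e),.053) for x in X]) for e in range(-8,9,2)],0)
    d=np.gradient(cv2.GaussianBlur(P.reshape(-1,1),(1,5),0).ravel())
    print(y0,[(X[i],d[i].round(1)) for i in range(1,len(d)-1) if abs(d[i])>2.5 and abs(d[i])>=abs(d[i-1]) and abs(d[i])>abs(d[i+1])])
go(585,-266,150,76.7)
E
```

```text
red [390.11235955 207.60674157] 89.0 [351.56 291.81] 100.0 (array([ 584.20460456, -267.33185989,   86.3185401 ]), np.float64(1.3937754010180032))
yellow [392.76712329 265.71232877] 73.0 [290.63636364 295.        ] 11.0 (array([ 448.8905217 , -267.91733004,   90.88783082]), np.float64(5.580196485881983))
green [437.97959184 269.59183673] 98.0 [292.1496063  334.15354331] 254.0 (array([ 442.89037235, -370.37802769,   75.92894852]), np.float64(0.9701838077853124))Traceback (most recent call last):
  File "<stdin>", line 11, in <module>
  File "<stdin>", line 9, in prof
  File "h.py", line 9, in proj
    p=camera_params(n);K=np.array(p['camera_matrix']);x=K@(np.array(p['R'])@np.array(X)+np.array(p['t']));return x[:2]/x[2]
ValueError: time passes only in moves, steps and waits
```

```bash
sed -i '2a import functools\ncamera_params=functools.lru_cache(None)(camera_params)' h.py
python3 - <<'E'
from h import *
a=read_camera('top')
g=cv2.cvtColor(a,cv2.COLOR_RGB2GRAY).astype(np.float32)
def prof(pts):
    uv=np.array([proj('top',[*(p/1000),z]) for p,z in pts],np.float32);return cv2.remap(g,uv[:,:1],uv[:,1:],cv2.INTER_LINEAR).ravel()
def edges(P,X,th): 
    d=np.gradient(cv2.GaussianBlur(P.reshape(-1,1),(1,5),0).ravel())
    return [(float(X[i]),float(d[i].round(1))) for i in range(1,len(d)-1) if abs(d[i])>th and abs(d[i])>=abs(d[i-1]) and abs(d[i])>abs(d[i+1])]
Y=np.arange(-150,180,1.0)
print('y',edges(np.mean([prof([(n2w(x,y),.053) for y in Y]) for x in range(-30,12,3)],0),Y,2.5))
X=np.arange(-75,75,1.0)
for y0 in(-90,-30,30,90):
    print(y0,edges(np.mean([prof([(n2w(x,y0+e),.053) for x in X]) for e in range(-8,9,2)],0),X,2))
go(585,-266,150,76.7)
E
```

```text
y [(-136.0, -10.0), (-126.0, 18.600000381469727), (-80.0, -11.0), (-73.0, 13.199999809265137), (-22.0, -10.699999809265137), (-13.0, 15.399999618530273), (36.0, -11.300000190734863), (47.0, 16.299999237060547), (94.0, -11.199999809265137), (106.0, 16.100000381469727), (140.0, -6.199999809265137), (151.0, -3.0), (165.0, -8.300000190734863)]
-90 [(-62.0, -2.299999952316284), (-50.0, 12.300000190734863), (-45.0, -6.800000190734863), (-41.0, 7.199999809265137), (40.0, -12.899999618530273), (61.0, 5.599999904632568), (69.0, 5.699999809265137)]
-30 [(-50.0, 11.800000190734863), (-45.0, -5.900000095367432), (-40.0, 5.699999809265137), (40.0, -12.5), (61.0, 5.0), (68.0, 4.400000095367432)]
30 [(-63.0, -3.700000047683716), (-50.0, 11.699999809265137), (-45.0, -4.699999809265137), (-41.0, 4.900000095367432), (41.0, -13.300000190734863), (50.0, 2.299999952316284), (61.0, 5.099999904632568), (68.0, 5.599999904632568)]
90 [(-50.0, 11.100000381469727), (-44.0, -6.0), (-40.0, 5.5), (41.0, -10.300000190734863), (61.0, 4.199999809265137), (68.0, 4.900000095367432)]
at [ 385.5 -123.   209.2] ydir 85.08 spin total 0.0465 F [-1.1 -0.6 -0.4] open 0.05145698098885825
dx,dy,dz units [-4.541 -1.866  1.184] q6 -0.22
```

>>> apply_moves:
  motion:
    - {"dx": 0,"dy": 0,"dz": 0,"spin": 0.046,"jaw": 0.4}
    - {"dx": -0.75,"dy": -0.31,"dz": 0,"spin": 0,"jaw": 0.4}
    - {"dx": -0.75,"dy": -0.31,"dz": 0,"spin": 0,"jaw": 0.4}
    - {"dx": -0.75,"dy": -0.31,"dz": 0,"spin": 0,"jaw": 0.4}
    - {"dx": -0.75,"dy": -0.31,"dz": 0,"spin": 0,"jaw": 0.4}
    - {"dx": -0.75,"dy": -0.31,"dz": 0,"spin": 0,"jaw": 0.4}
    - {"dx": -0.76,"dy": -0.31,"dz": 0,"spin": 0,"jaw": 0.4}
    - {"dx": 0,"dy": 0,"dz": 0.8,"spin": 0,"jaw": 0.4}
    - {"dx": 0,"dy": 0,"dz": 0.5,"spin": 0,"jaw": 0.4}
    - {"dx": 0,"dy": 0,"dz": 0,"spin": 0,"jaw": 0.4}

```text
t: 15.58
ee_pos: [0.583, -0.2642, 0.1409]
tool_rot: [[-0.974, 0.228, -0.004], [0.228, 0.974, 0.002], [0.005, 0.001, -1.0]]
force: [-0.5, 0.4, -0.0]
opening: 0.051
gripper_force: 0.0
```

Run:
```python
from h import *
go(584.5,-265.5,56,76.7)
b=snap('side','s7');cv2.imwrite('pics/c7.png',cv2.resize(b[230:340,270:410],(560,440))[:,:,::-1])
```

```text
at [ 583.  -264.2  140.9] ydir 76.84 spin total 0.0008 F [-0.5  0.4 -0. ] open 0.05096905015354681
dx,dy,dz units [-0.036 -0.019  1.698] q6 -0.2
```

View pics/c7.png

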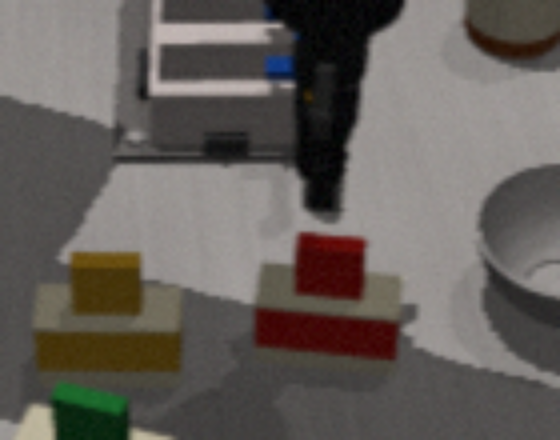

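Run:
```python
from h import *
print([(proj('side',[.583,-.264,z])-[270,230])*4 for z in(.141,.09,.05)],[(proj('side',[.588,-.267,z])-[270,230])*4 for z in(.09,.05)])
b=read_camera('side');m=mask(b,(0,120,40),(8,255,255),(335,285,375,305));c,r=blob(m);print(cen(m),cv2.boundingRect(c))
m=mask(b,(0,120,40),(8,255,255),(325,305,375,322));c,r=blob(m);print(cen(m),cv2.boundingRect(c))
```

```text
[array([324.10462943, 174.83402846]), array([321.9001892 , 239.04301665]), array([320.25462467, 286.97356721])] [array([331.18027664, 242.14312903]), array([329.33496993, 290.08477888])]
(array([352.04247104, 296.22007722]), 259.0) (344, 288, 17, 17)
(array([351.02359882, 313.14454277]), 339.0) (334, 307, 35, 13)
```

>>> apply_moves:
  motion:
    - {"dx": -0.07,"dy": 0,"dz": 0.5,"spin": 0,"jaw": 0.4}
    - {"dx": 0,"dy": 0,"dz": 0.6,"spin": 0,"jaw": 0.4}
    - {"dx": 0,"dy": 0,"dz": 0.5,"spin": 0,"jaw": 0.5}
    - {"dx": 0,"dy": 0,"dz": 0.08,"spin": 0,"jaw": 0.65}
    - {"dx": 0,"dy": 0,"dz": 0,"spin": 0,"jaw": 0.75}
    - {"dx": 0,"dy": 0,"dz": 0,"spin": 0,"jaw": 0.8}
    - {"dx": 0,"dy": 0,"dz": 0,"spin": 0,"jaw": 1}
    - {"dx": 0,"dy": 0,"dz": 0,"spin": 0,"jaw": 1}

```text
t: 16.68
ee_pos: [0.5875, -0.2654, 0.0613]
tool_rot: [[-0.974, 0.228, 0.002], [0.228, 0.974, -0.001], [-0.002, -0.0, -1.0]]
force: [-0.1, 0.5, 6.0]
opening: 0.011
gripper_force: 61.2
```

>>> apply_moves:
  motion:
    - {"dx": 0,"dy": 0,"dz": -0.5,"spin": 0,"jaw": 1}
    - {"dx": 0,"dy": 0,"dz": -0.8,"spin": 0,"jaw": 1}
    - {"dx": 0,"dy": 0,"dz": -0.8,"spin": 0,"jaw": 1}
    - {"dx": 0,"dy": 0,"dz": -0.5,"spin": -0.046,"jaw": 1}
    - {"dx": 0,"dy": 0,"dz": 0,"spin": 0,"jaw": 1}

```text
t: 17.3
ee_pos: [0.5877, -0.2656, 0.192]
tool_rot: [[-0.996, 0.086, 0.004], [0.086, 0.996, -0.002], [-0.004, -0.002, -1.0]]
force: [0.2, 0.1, -2.6]
opening: 0.0108
gripper_force: 60.3
```

Run:
```python
from h import *
go(555.4,60,145,NY)
```

```text
at [ 587.7 -265.6  192. ] ydir 85.07 spin total 0.0006 F [ 0.2  0.1 -2.6] open 0.010822776155264103
dx,dy,dz units [1.215 6.431 0.94 ] q6 -0.34
```

>>> apply_moves:
  motion:
    - {"dx": 0.15,"dy": 0.6,"dz": 0,"spin": 0,"jaw": 1}
    - {"dx": 0.16,"dy": 0.85,"dz": 0,"spin": 0,"jaw": 1}
    - {"dx": 0.15,"dy": 0.85,"dz": 0,"spin": 0,"jaw": 1}
    - {"dx": 0.15,"dy": 0.85,"dz": 0,"spin": 0,"jaw": 1}
    - {"dx": 0.15,"dy": 0.85,"dz": 0,"spin": 0,"jaw": 1}
    - {"dx": 0.15,"dy": 0.85,"dz": 0,"spin": 0,"jaw": 1}
    - {"dx": 0.15,"dy": 0.85,"dz": 0,"spin": 0,"jaw": 1}
    - {"dx": 0.15,"dy": 0.73,"dz": 0.4,"spin": 0,"jaw": 1}
    - {"dx": 0,"dy": 0,"dz": 0.5,"spin": 0,"jaw": 1}
    - {"dx": 0,"dy": 0,"dz": 0,"spin": 0,"jaw": 1}

```text
t: 18.55
ee_pos: [0.5517, 0.0606, 0.1421]
tool_rot: [[-0.996, 0.087, -0.005], [0.087, 0.996, -0.001], [0.005, -0.001, -1.0]]
force: [-0.4, 0.3, -1.5]
opening: 0.011
gripper_force: 60.1
```

Run:
```python
from h import *
go(555.4,60,145,NY)
b=snap('side','s8');cv2.imwrite('pics/c8.png',cv2.resize(b[150:275,280:380],(480,600),interpolation=cv2.INTER_CUBIC)[:,:,::-1])
```

```text
at [551.7  60.6 142.1] ydir 85.02 spin total 0.0003 F [-0.4  0.3 -1.5] open 0.011018771689148292
dx,dy,dz units [-0.075 -0.005 -0.059] q6 0.2
```

View pics/c8.png

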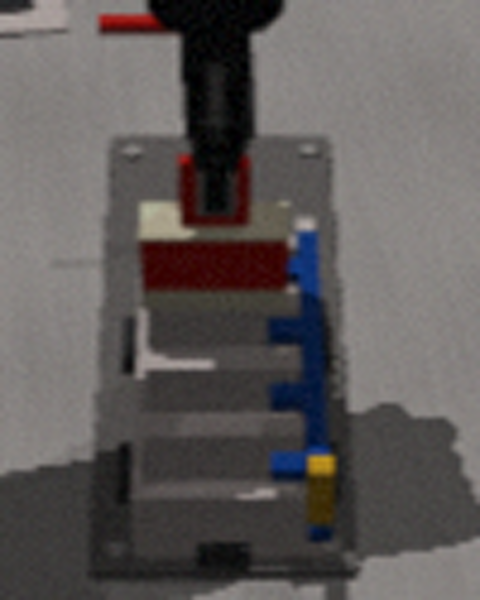

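The cartridge hangs level at crop (215,260), over pocket 3 or 4. I'll measure it and the pockets in the same side camera.

Run:
```python
from h import *
def edges(P,X,th): 
    d=np.gradient(cv2.GaussianBlur(P.reshape(-1,1),(1,5),0).ravel())
    return [(float(X[i]),float(d[i].round(1))) for i in range(1,len(d)-1) if abs(d[i])>th and abs(d[i])>=abs(d[i-1]) and abs(d[i])>abs(d[i+1])]
im=cv2.imread('pics/s5.png');g=cv2.cvtColor(im,cv2.COLOR_BGR2GRAY).astype(np.float32)
def prof(pts):
    uv=np.array([proj('side',[*(p/1000),z]) for p,z in pts],np.float32);return cv2.remap(g,uv[:,:1],uv[:,1:],cv2.INTER_LINEAR).ravel()
Y=np.arange(-145,120,.5)
print('y',edges(np.mean([prof([(n2w(x,y),.053) for y in Y]) for x in range(-38,12,3)],0),Y,2.5))
X=np.arange(-75,25,.5)
for y0 in(-60,0,60):print(y0,edges(np.mean([prof([(n2w(x,y0+e),.053) for x in X]) for e in range(-6,7,2)],0),X,2))
X=np.arange(-75,75,.5)
print('front face z.035',edges(np.mean([prof([(n2w(x,-125.5),z) for x in X]) for z in(.03,.034,.038,.042)],0),X,2))
b=cv2.imread('pics/s8.png')[:,:,::-1].copy();m=mask(b,(0,120,40),(8,255,255),(305,195,345,215));c,r=blob(m);print(cen(m),cv2.boundingRect(c))
# predicted band centre and edges from FK: cart axes = nest, tcp
tcp=np.array([551.7,60.6]);t=np.radians(NY);ey=np.array([np.cos(t),np.sin(t)]);ex=np.array([ey[1],-ey[0]])
for dx in(-42,0,42):
    for z in (81,81+8,81+42,131): print(dx,z,proj('side',[*((tcp+dx*ex-17*ey)/1000),z/1000]).round(1),end=' ')
```

```text
y [(-118.5, 10.600000381469727), (-107.0, -5.900000095367432), (-103.5, -6.900000095367432), (-66.0, 10.600000381469727), (-45.0, -9.0), (-40.0, -2.700000047683716), (-9.5, 3.5999999046325684), (-5.5, 8.0), (12.5, -6.5), (18.5, -4.900000095367432), (50.0, 4.0), (55.5, 6.800000190734863), (74.0, -8.600000381469727), (75.5, -8.600000381469727), (79.5, -2.700000047683716), (109.0, 3.0999999046325684), (114.0, 7.199999809265137), (115.5, 7.199999809265137)]
-60 [(-72.0, -4.300000190734863), (-49.0, 8.0), (23.5, -2.0999999046325684)]
0 [(-70.0, -4.599999904632568), (-56.0, -5.599999904632568), (-50.0, 15.600000381469727)]
60 [(-69.0, -4.699999809265137), (-51.5, 6.400000095367432)]
front face z.035 [(-73.5, -5.300000190734863), (65.5, 4.300000190734863), (73.0, 5.400000095367432)]
(array([324.39556962, 204.99050633]), 316.0) (309, 200, 31, 11)
-42 81 [309.4 214. ] -42 89 [309.3 211.7] -42 123 [309.  201.7] -42 131 [308.9 199.3] 0 81 [324.6 213.9] 0 89 [324.5 211.6] 0 123 [324.4 201.6] 0 131 [324.4 199.2] 42 81 [339.7 213.8] 42 89 [339.7 211.5] 42 123 [339.9 201.5] 42 131 [339.9 199.1]
```

Cart centre agrees with the FK in x. With camera-to-FK offsets cancelled, the magazine is at about nest (+2.3, +0.8). Pocket 3 target is TCP (556.5, 63).

```bash
cat >> h.py <<'E'
def pocket(i): return n2w(2.3,0.8+60*(i-2.5))
E
python3 -c "
from h import *
print([pocket(i).round(1) for i in (1,2,3,4)])
go(*pocket(3),118,NY)"
```

```text
[array([546. , -56.6]), array([551.2,   3.2]), array([556.5,  63. ]), array([561.8, 122.7])]
at [552.7  60.2 143.5] ydir 85.01 spin total 0.0002 F [ 0.4  0.7 -1.6] open 0.011126009385119729
dx,dy,dz units [-0.071  0.062  0.51 ] q6 0.2
```

>>> apply_moves:
  motion:
    - {"dx": -0.06,"dy": 0.06,"dz": 0.3,"spin": 0,"jaw": 1}
    - {"dx": 0,"dy": 0,"dz": 0.2,"spin": 0,"jaw": 1}
    - {"dx": 0,"dy": 0,"dz": 0,"spin": 0,"jaw": 1}
    - {"dx": 0,"dy": 0,"dz": 0,"spin": 0,"jaw": 1}

```text
t: 19.1
ee_pos: [0.5571, 0.0629, 0.12]
tool_rot: [[-0.996, 0.086, 0.0], [0.086, 0.996, -0.0], [-0.0, -0.0, -1.0]]
force: [0.1, -0.8, -1.9]
opening: 0.0111
gripper_force: 60.2
```

>>> apply_moves:
  motion:
    - {"dx": 0,"dy": 0,"dz": 0.1,"spin": 0,"jaw": 1}
    - {"dx": 0,"dy": 0,"dz": 0.08,"spin": 0,"jaw": 1}
    - {"dx": 0,"dy": 0,"dz": 0.08,"spin": 0,"jaw": 1}
    - {"dx": 0,"dy": 0,"dz": 0,"spin": 0,"jaw": 1}

```text
t: 19.6
ee_pos: [0.5568, 0.0631, 0.1064]
tool_rot: [[-0.996, 0.085, -0.001], [0.085, 0.996, -0.0], [0.001, -0.0, -1.0]]
force: [-0.2, 0.3, -0.7]
opening: 0.0108
gripper_force: 60.2
```

>>> apply_moves:
  motion:
    - {"dx": 0,"dy": 0,"dz": 0.15,"spin": 0,"jaw": 1}
    - {"dx": 0,"dy": 0,"dz": 0.15,"spin": 0,"jaw": 1}
    - {"dx": 0,"dy": 0,"dz": 0.1,"spin": 0,"jaw": 1}
    - {"dx": 0,"dy": 0,"dz": 0.1,"spin": 0,"jaw": 1}
    - {"dx": 0,"dy": 0,"dz": 0,"spin": 0,"jaw": 1}

```text
t: 20.23
ee_pos: [0.5568, 0.063, 0.0814]
tool_rot: [[-0.996, 0.085, -0.001], [0.085, 0.996, -0.0], [0.001, -0.0, -1.0]]
force: [-0.4, -0.1, -0.7]
opening: 0.0109
gripper_force: 60.2
```

Going in freely. I'll push down to contact.

>>> apply_moves:
  motion:
    - {"dx": 0,"dy": 0,"dz": 0.07,"spin": 0,"jaw": 1}
    - {"dx": 0,"dy": 0,"dz": 0.06,"spin": 0,"jaw": 1}
    - {"dx": 0,"dy": 0,"dz": 0.04,"spin": 0,"jaw": 1}
    - {"dx": 0,"dy": 0,"dz": 0,"spin": 0,"jaw": 1}

```text
t: 20.72
ee_pos: [0.5571, 0.063, 0.0752]
tool_rot: [[-0.996, 0.085, 0.001], [0.085, 0.996, -0.0], [-0.001, 0.0, -1.0]]
force: [-7.6, -1.7, 19.2]
opening: 0.0112
gripper_force: 63.2
```

>>> apply_moves:
  motion:
    - {"dx": 0,"dy": 0,"dz": -0.05,"spin": 0,"jaw": 0.75}
    - {"dx": 0,"dy": 0,"dz": 0,"spin": 0,"jaw": 0.62}
    - {"dx": 0,"dy": 0,"dz": 0,"spin": 0,"jaw": 0.62}
    - {"dx": 0,"dy": 0,"dz": -0.5,"spin": 0,"jaw": 0.6}
    - {"dx": 0,"dy": 0,"dz": -0.9,"spin": 0,"jaw": 0.4}
    - {"dx": 0,"dy": 0,"dz": -0.9,"spin": 0,"jaw": 0.4}
    - {"dx": 1,"dy": 0,"dz": 0,"spin": 0,"jaw": 0.4}
    - {"dx": 1,"dy": 0,"dz": 0,"spin": 0,"jaw": 0.4}
    - {"dx": 1,"dy": 0,"dz": 0,"spin": 0,"jaw": 0.4}
    - {"dx": 1,"dy": 0,"dz": 0,"spin": 0,"jaw": 0.4}

```text
t: 21.98
ee_pos: [0.3561, 0.0801, 0.1905]
tool_rot: [[-0.996, 0.085, -0.0], [0.085, 0.996, -0.0], [0.0, -0.0, -1.0]]
force: [-0.3, 0.3, 1.0]
opening: 0.0511
gripper_force: 0.0
```

```bash
cat > meas.py <<'E'
from h import *
import sys
a=snap('top','t'+sys.argv[1]);b=snap('side','s'+sys.argv[1])
for k in ('red','yellow','green'):
    for n,i,box in(('top',a,(180,185,470,310)),('side',b,(255,130,380,370))):
        lo=list(COL[k]);lo[1]=110;lo[2]=45
        m=mask(i,lo,HI[k],box); cs,_=cv2.findContours(m,cv2.RETR_EXTERNAL,cv2.CHAIN_APPROX_NONE)
        for c in sorted(cs,key=cv2.contourArea)[::-1][:4]:
            if cv2.contourArea(c)<25: continue
            M=cv2.moments(c);u,v=M['m10']/M['m00'],M['m01']/M['m00']
            R=rectw(n,c,.085); print(k,n,round(u,1),round(v,1),'area',cv2.contourArea(c),'bbox',cv2.boundingRect(c),'@85mm',np.round(R[0],1),np.round(R[1],1),round(R[2],1))
E
python3 meas.py 9; python3 -c "
from h import *
go(450,-266,150,85)"
```

```text
red top 244.6 223.5 area 103.0 bbox (241, 215, 8, 18) @85mm [555.5  60.4] [15.8 38.4] 88.6
red side 326.3 208.3 area 170.5 bbox (319, 202, 16, 14) @85mm [557.2  63.6] [61.3 42.6] 84.3
red side 313.3 154.4 area 73.5 bbox (301, 153, 27, 4) @85mm [543.8 360.9] [19.  84.7] 84.3
red side 323.3 220.1 area 37.5 bbox (312, 219, 23, 3) @85mm [543.1  11.5] [ 8.9 59.8] 84.4
yellow top 392.8 264.6 area 85.0 bbox (390, 256, 7, 18) @85mm [ 455.7 -269.2] [13.3 37.9] 87.8
yellow top 333.5 206.5 area 25.5 bbox (331, 203, 6, 8) @85mm [ 589.  -140.4] [11.3 15.9] 88.5
green top 438.2 269.4 area 76.0 bbox (433, 262, 11, 16) @85mm [ 442.1 -368.7] [13.  37.9] 64.4
green side 292.1 329.2 area 69.5 bbox (283, 325, 19, 9) @85mm [ 444.1 -364.5] [13.  39.8] 66.7
at [353.   79.8 190.6] ydir 85.17 spin total 0.001 F [ 0.   0.1 -0.1] open 0.051535009425129154
dx,dy,dz units [-2.536 -6.721  0.811] q6 0.31
```

```bash
python3 -c "
from h import *
for u,v in((297.1,316),(351.9,312)): print(ray('side',u,v,.025)*1000)
b=cv2.imread('pics/s9.png')[:,:,::-1].copy(); h=cv2.cvtColor(b,cv2.COLOR_RGB2HSV); print(h[316,285:312:6],h[298,290:304:4])
for n in ('s9','s7'):
  b=cv2.imread('pics/'+n+'.png')[:,:,::-1].copy()
  for box in((270,286,320,308),(270,310,320,330)):
    m=mask(b,(15,110,30),(35,255,255),box);c,r=blob(m);print(n,cen(m),cv2.boundingRect(c))
"
```

```text
[ 456.61678841 -273.99195539   25.        ]
[ 586.70813713 -274.0587185    25.        ]
[[ 21 242  57]
 [ 21 210  57]
 [ 22 241  54]
 [ 22 237  57]
 [ 20 207  58]] [[ 21 246  54]
 [ 21 245  53]
 [ 20 223  56]
 [ 21 227  54]]
s9 (array([296.03149606, 299.97244094]), 254.0) (288, 293, 17, 15)
s9 (array([296.57183099, 317.49577465]), 355.0) (279, 313, 36, 10)
s7 (array([296.03515625, 300.0078125 ]), 256.0) (288, 293, 18, 15)
s7 (array([296.54874652, 317.48746518]), 359.0) (279, 313, 36, 10)
```

>>> apply_moves:
  motion:
    - {"dx": -0.33,"dy": -0.8,"dz": 0,"spin": 0,"jaw": 0.4}
    - {"dx": -0.33,"dy": -0.85,"dz": 0,"spin": 0,"jaw": 0.4}
    - {"dx": -0.33,"dy": -0.85,"dz": 0,"spin": 0,"jaw": 0.4}
    - {"dx": -0.34,"dy": -0.85,"dz": 0,"spin": 0,"jaw": 0.4}
    - {"dx": -0.34,"dy": -0.85,"dz": 0,"spin": 0,"jaw": 0.4}
    - {"dx": -0.34,"dy": -0.85,"dz": 0,"spin": 0,"jaw": 0.4}
    - {"dx": -0.33,"dy": -0.85,"dz": 0,"spin": 0,"jaw": 0.4}
    - {"dx": -0.33,"dy": -0.81,"dz": 0,"spin": 0,"jaw": 0.4}
    - {"dx": 0,"dy": 0,"dz": 0.7,"spin": 0,"jaw": 0.4}
    - {"dx": 0,"dy": 0,"dz": 0.5,"spin": 0,"jaw": 0.4}

```text
t: 23.32
ee_pos: [0.4621, -0.2664, 0.1291]
tool_rot: [[-0.996, 0.086, -0.001], [0.086, 0.996, 0.0], [0.001, 0.0, -1.0]]
force: [-0.8, -0.3, 0.1]
opening: 0.0515
gripper_force: 0.0
```

>>> apply_moves:
  motion:
    - {"dx": 0,"dy": 0,"dz": 0,"spin": 0,"jaw": 0.4}
    - {"dx": 0,"dy": 0,"dz": 0,"spin": 0,"jaw": 0.4}

```text
t: 23.58
ee_pos: [0.4628, -0.2658, 0.1316]
tool_rot: [[-0.996, 0.085, 0.001], [0.085, 0.996, -0.0], [-0.001, -0.0, -1.0]]
force: [0.5, 0.1, -0.2]
opening: 0.0513
gripper_force: 0.0
```

```bash
python3 -c "
from h import *
go(457,-266,60,85)
b=snap('side','s10')
for box in((270,286,320,308),(270,310,320,330)):
    m=mask(b,(15,110,30),(35,255,255),box);c,r=blob(m);print(cen(m),cv2.boundingRect(c))
"
```

```text
at [ 462.8 -265.8  131.6] ydir 85.13 spin total 0.0007 F [ 0.5  0.1 -0.2] open 0.05130219124772206
dx,dy,dz units [ 0.114 -0.014  1.432] q6 -0.44
(array([296.10465116, 300.04651163]), 258.0) (288, 293, 18, 15)
(array([296.54874652, 317.48746518]), 359.0) (279, 313, 36, 10)
```

>>> apply_moves:
  motion:
    - {"dx": 0.11,"dy": 0,"dz": 0.35,"spin": 0,"jaw": 0.4}
    - {"dx": 0,"dy": 0,"dz": 0.4,"spin": 0,"jaw": 0.4}
    - {"dx": 0,"dy": 0,"dz": 0.4,"spin": 0,"jaw": 0.4}
    - {"dx": 0,"dy": 0,"dz": 0.25,"spin": 0,"jaw": 0.5}
    - {"dx": 0,"dy": 0,"dz": 0,"spin": 0,"jaw": 0.65}
    - {"dx": 0,"dy": 0,"dz": 0,"spin": 0,"jaw": 0.75}
    - {"dx": 0,"dy": 0,"dz": 0,"spin": 0,"jaw": 0.8}
    - {"dx": 0,"dy": 0,"dz": 0,"spin": 0,"jaw": 1}
    - {"dx": 0,"dy": 0,"dz": 0,"spin": 0,"jaw": 1}

```text
t: 24.75
ee_pos: [0.4571, -0.2654, 0.0614]
tool_rot: [[-0.996, 0.085, 0.001], [0.085, 0.996, -0.001], [-0.001, -0.001, -1.0]]
force: [-0.6, -1.0, 6.0]
opening: 0.0112
gripper_force: 62.8
```

>>> apply_moves:
  motion:
    - {"dx": 0,"dy": 0,"dz": -0.5,"spin": 0,"jaw": 1}
    - {"dx": 0,"dy": 0,"dz": -0.8,"spin": 0,"jaw": 1}
    - {"dx": 0,"dy": 0,"dz": -0.8,"spin": 0,"jaw": 1}
    - {"dx": 0,"dy": 0,"dz": -0.5,"spin": 0,"jaw": 1}
    - {"dx": 0,"dy": 0,"dz": 0,"spin": 0,"jaw": 1}

```text
t: 25.38
ee_pos: [0.4575, -0.2655, 0.1922]
tool_rot: [[-0.996, 0.085, 0.003], [0.085, 0.996, -0.002], [-0.003, -0.001, -1.0]]
force: [-0.4, -0.3, -2.3]
opening: 0.0108
gripper_force: 61.8
```

```bash
python3 -c "
from h import *
go(551.5,3.2,130,85)"
```

```text
at [ 457.5 -265.5  192.2] ydir 85.12 spin total 0.0007 F [-0.4 -0.3 -2.3] open 0.010840187733307532
dx,dy,dz units [-1.404  5.517  1.244] q6 -0.44
```

>>> apply_moves:
  motion:
    - {"dx": -0.15,"dy": 0.6,"dz": 0,"spin": 0,"jaw": 1}
    - {"dx": -0.2,"dy": 0.8,"dz": 0,"spin": 0,"jaw": 1}
    - {"dx": -0.21,"dy": 0.82,"dz": 0,"spin": 0,"jaw": 1}
    - {"dx": -0.21,"dy": 0.82,"dz": 0,"spin": 0,"jaw": 1}
    - {"dx": -0.21,"dy": 0.82,"dz": 0,"spin": 0,"jaw": 1}
    - {"dx": -0.21,"dy": 0.82,"dz": 0,"spin": 0,"jaw": 1}
    - {"dx": -0.21,"dy": 0.82,"dz": 0,"spin": 0,"jaw": 1}
    - {"dx": 0,"dy": 0,"dz": 0.5,"spin": 0,"jaw": 1}
    - {"dx": 0,"dy": 0,"dz": 0.5,"spin": 0,"jaw": 1}
    - {"dx": 0,"dy": 0,"dz": 0,"spin": 0,"jaw": 1}

```text
t: 26.62
ee_pos: [0.5477, 0.0031, 0.1378]
tool_rot: [[-0.996, 0.085, -0.006], [0.085, 0.996, -0.0], [0.006, -0.001, -1.0]]
force: [-0.8, -0.4, -1.5]
opening: 0.0111
gripper_force: 61.5
```

>>> apply_moves:
  motion:
    - {"dx": 0,"dy": 0,"dz": 0,"spin": 0,"jaw": 1}
    - {"dx": 0,"dy": 0,"dz": 0,"spin": 0,"jaw": 1}

```text
t: 26.88
ee_pos: [0.5504, 0.0028, 0.1416]
tool_rot: [[-0.996, 0.085, 0.001], [0.085, 0.996, -0.0], [-0.001, 0.0, -1.0]]
force: [0.2, 0.0, -2.7]
opening: 0.0112
gripper_force: 61.5
```

```bash
python3 -c "
from h import *
go(551.5,3.2,120,85)
s=state();b=snap('side','s11');m=mask(b,(15,110,30),(35,255,255),(300,200,350,265));cs,_=cv2.findContours(m,cv2.RETR_EXTERNAL,cv2.CHAIN_APPROX_NONE)
for c in cs:
  if cv2.contourArea(c)>20: M=cv2.moments(c);print(cv2.boundingRect(c),M['m10']/M['m00'],M['m01']/M['m00'])
R=s['tool_rot'];p=s['ee_pos']
for dx in(-.042,0,.042): print([proj('side',p-R[:,0]*dx-R[:,1]*.017+np.array([0,0,z-.0614])).round(1) for z in(0,.025,.05)])
"
```

```text
at [550.4   2.8 141.6] ydir 85.1 spin total 0.0005 F [ 0.2  0.  -2.7] open 0.011233319083690687
dx,dy,dz units [-0.021  0.01   0.432] q6 0.09
(344, 244, 6, 15) 346.5 251.4
(311, 213, 31, 11) 325.8682432432432 217.9386261261261
(319, 200, 15, 10) 325.7207977207977 205.39601139601137
[array([310.4, 227.2]), array([310.1, 219.8]), array([309.9, 212.3])]
[array([326. , 227.1]), array([325.9, 219.7]), array([325.9, 212.1])]
[array([341.6, 226.9]), array([341.8, 219.6]), array([341.9, 212. ])]
```

>>> apply_moves:
  motion:
    - {"dx": -0.02,"dy": 0.01,"dz": 0.3,"spin": 0,"jaw": 1}
    - {"dx": 0,"dy": 0,"dz": 0.2,"spin": 0,"jaw": 1}
    - {"dx": 0,"dy": 0,"dz": 0.1,"spin": 0,"jaw": 1}
    - {"dx": 0,"dy": 0,"dz": 0.1,"spin": 0,"jaw": 1}
    - {"dx": 0,"dy": 0,"dz": 0,"spin": 0,"jaw": 1}

```text
t: 27.55
ee_pos: [0.5507, 0.0034, 0.1054]
tool_rot: [[-0.996, 0.085, -0.001], [0.085, 0.996, -0.0], [0.001, -0.0, -1.0]]
force: [0.4, -0.2, -0.9]
opening: 0.0107
gripper_force: 61.7
```

>>> apply_moves:
  motion:
    - {"dx": 0,"dy": 0,"dz": 0.15,"spin": 0,"jaw": 1}
    - {"dx": 0,"dy": 0,"dz": 0.15,"spin": 0,"jaw": 1}
    - {"dx": 0,"dy": 0,"dz": 0.1,"spin": 0,"jaw": 1}
    - {"dx": 0,"dy": 0,"dz": 0.1,"spin": 0,"jaw": 1}
    - {"dx": 0,"dy": 0,"dz": 0.07,"spin": 0,"jaw": 1}
    - {"dx": 0,"dy": 0,"dz": 0.06,"spin": 0,"jaw": 1}
    - {"dx": 0,"dy": 0,"dz": 0,"spin": 0,"jaw": 1}

```text
t: 28.42
ee_pos: [0.5509, 0.0033, 0.0754]
tool_rot: [[-0.996, 0.085, 0.001], [0.085, 0.996, -0.0], [-0.001, -0.0, -1.0]]
force: [-4.5, -0.2, 11.5]
opening: 0.0109
gripper_force: 63.5
```

>>> apply_moves:
  motion:
    - {"dx": 0,"dy": 0,"dz": -0.05,"spin": 0,"jaw": 0.75}
    - {"dx": 0,"dy": 0,"dz": 0,"spin": 0,"jaw": 0.65}
    - {"dx": 0,"dy": 0,"dz": 0,"spin": 0,"jaw": 0.65}
    - {"dx": 0,"dy": 0,"dz": -0.5,"spin": 0,"jaw": 0.65}
    - {"dx": 0,"dy": 0,"dz": -0.9,"spin": 0,"jaw": 0.4}
    - {"dx": 0,"dy": 0,"dz": -0.9,"spin": 0,"jaw": 0.4}
    - {"dx": 1,"dy": 0,"dz": 0,"spin": 0,"jaw": 0.4}
    - {"dx": 1,"dy": 0,"dz": 0,"spin": 0,"jaw": 0.4}
    - {"dx": 1,"dy": 0,"dz": 0,"spin": 0.05,"jaw": 0.4}
    - {"dx": 0,"dy": 0,"dz": 0,"spin": 0.05,"jaw": 0.4}

```text
t: 29.68
ee_pos: [0.3981, 0.0163, 0.1919]
tool_rot: [[-0.919, 0.393, -0.001], [0.393, 0.919, -0.0], [0.001, -0.0, -1.0]]
force: [1.1, -0.3, 0.4]
opening: 0.0513
gripper_force: 0.0
```

```bash
python3 meas.py 12; python3 -c "
from h import *
go(444.3,-366.8,130,66.9)"
```

```text
red top 244.6 223.5 area 104.0 bbox (241, 215, 8, 18) @85mm [555.5  60.5] [15.7 38.6] 89.5
red side 326.2 207.3 area 145.5 bbox (319, 202, 16, 12) @85mm [557.7  68.2] [52.2 42.7] 84.3
red side 313.3 154.4 area 73.5 bbox (301, 153, 27, 4) @85mm [543.8 360.9] [19.  84.7] 84.3
yellow top 271.2 225.5 area 86.0 bbox (268, 217, 7, 18) @85mm [549.5   0.9] [13.5 38.4] 88.6
green top 438.0 269.6 area 83.5 bbox (433, 262, 11, 16) @85mm [ 442.2 -368.6] [13.9 37.7] 67.0
green side 292.5 329.5 area 65.5 bbox (283, 326, 19, 8) @85mm [ 444.9 -365.2] [12.3 39.7] 66.9
at [401.1  16.2 192.2] ydir 67.03 spin total 0.0007 F [ 0.2 -0.5  0.4] open 0.05141507125066679
dx,dy,dz units [-3.8   -6.707  1.243] q6 0.44
```

Red and yellow are seated and green hasn't moved. Going to green.

>>> apply_moves:
  motion:
    - {"dx": -0.4,"dy": -0.7,"dz": 0,"spin": 0,"jaw": 0.4}
    - {"dx": -0.42,"dy": -0.75,"dz": 0,"spin": 0,"jaw": 0.4}
    - {"dx": -0.42,"dy": -0.75,"dz": 0,"spin": 0,"jaw": 0.4}
    - {"dx": -0.42,"dy": -0.75,"dz": 0,"spin": 0,"jaw": 0.4}
    - {"dx": -0.42,"dy": -0.75,"dz": 0,"spin": 0,"jaw": 0.4}
    - {"dx": -0.42,"dy": -0.75,"dz": 0,"spin": 0,"jaw": 0.4}
    - {"dx": -0.42,"dy": -0.75,"dz": 0,"spin": 0,"jaw": 0.4}
    - {"dx": -0.44,"dy": -0.75,"dz": 0,"spin": 0,"jaw": 0.4}
    - {"dx": -0.44,"dy": -0.76,"dz": 0,"spin": 0,"jaw": 0.4}
    - {"dx": 0,"dy": 0,"dz": 0.5,"spin": 0,"jaw": 0.4}

```text
t: 31.02
ee_pos: [0.4476, -0.371, 0.1669]
tool_rot: [[-0.922, 0.388, 0.003], [0.388, 0.922, -0.003], [-0.003, -0.001, -1.0]]
force: [0.1, 0.6, 0.0]
opening: 0.0513
gripper_force: 0.0
```

>>> apply_moves:
  motion:
    - {"dx": 0,"dy": 0,"dz": 0.4,"spin": 0,"jaw": 0.4}
    - {"dx": 0,"dy": 0,"dz": 0,"spin": 0,"jaw": 0.4}
    - {"dx": 0,"dy": 0,"dz": 0,"spin": 0,"jaw": 0.4}

```text
t: 31.4
ee_pos: [0.4465, -0.3672, 0.1473]
tool_rot: [[-0.922, 0.387, 0.0], [0.387, 0.922, -0.0], [-0.001, -0.0, -1.0]]
force: [0.9, 1.1, 0.6]
opening: 0.0513
gripper_force: 0.0
```

```bash
python3 -c "
from h import *
go(444.3,-366.8,60,66.9)
b=snap('side','s13')
m=mask(b,(45,110,30),(80,255,255),(265,320,320,345));c,r=blob(m);print(cen(m),cv2.boundingRect(c))
s=cv2.imread('pics/s12.png')[:,:,::-1].copy()
m=mask(s,(45,110,30),(80,255,255),(265,320,320,345));c,r=blob(m);print(cen(m),cv2.boundingRect(c))
"
```

```text
at [ 446.5 -367.2  147.3] ydir 67.21 spin total 0.0017 F [0.9 1.1 0.6] open 0.051275530562122314
dx,dy,dz units [ 0.044 -0.011  1.747] q6 -0.29
(array([292.19011407, 335.00380228]), 263.0) (283, 326, 19, 19)
(array([292.27983539, 334.34156379]), 243.0) (283, 326, 19, 19)
```

>>> apply_moves:
  motion:
    - {"dx": 0.04,"dy": -0.01,"dz": 0.4,"spin": 0,"jaw": 0.4}
    - {"dx": 0,"dy": 0,"dz": 0.5,"spin": 0,"jaw": 0.4}
    - {"dx": 0,"dy": 0,"dz": 0.5,"spin": 0,"jaw": 0.4}
    - {"dx": 0,"dy": 0,"dz": 0.34,"spin": 0,"jaw": 0.5}
    - {"dx": 0,"dy": 0,"dz": 0,"spin": 0,"jaw": 0.65}
    - {"dx": 0,"dy": 0,"dz": 0,"spin": 0,"jaw": 0.75}
    - {"dx": 0,"dy": 0,"dz": 0,"spin": 0,"jaw": 0.8}
    - {"dx": 0,"dy": 0,"dz": 0,"spin": 0,"jaw": 1}
    - {"dx": 0,"dy": 0,"dz": 0,"spin": 0,"jaw": 1}

```text
t: 32.58
ee_pos: [0.4445, -0.367, 0.0607]
tool_rot: [[-0.921, 0.389, 0.001], [0.389, 0.921, -0.001], [-0.002, -0.001, -1.0]]
force: [-0.5, 0.3, 5.8]
opening: 0.0107
gripper_force: 63.1
```

>>> apply_moves:
  motion:
    - {"dx": 0,"dy": 0,"dz": -0.5,"spin": 0,"jaw": 1}
    - {"dx": 0,"dy": 0,"dz": -0.8,"spin": 0,"jaw": 1}
    - {"dx": 0,"dy": 0,"dz": -0.8,"spin": 0,"jaw": 1}
    - {"dx": 0,"dy": 0,"dz": -0.5,"spin": -0.05,"jaw": 1}
    - {"dx": 0,"dy": 0,"dz": 0,"spin": -0.05,"jaw": 1}
    - {"dx": 0,"dy": 0,"dz": 0,"spin": 0,"jaw": 1}

```text
t: 33.33
ee_pos: [0.4439, -0.3663, 0.1898]
tool_rot: [[-0.996, 0.086, -0.0], [0.086, 0.996, 0.0], [0.0, 0.0, -1.0]]
force: [0.1, 0.5, -2.5]
opening: 0.011
gripper_force: 61.9
```

```bash
python3 -c "
from h import *
go(546.0,-56.6,130,85.05)"
```

```text
at [ 443.9 -366.3  189.8] ydir 85.06 spin total 0.0001 F [ 0.1  0.5 -2.5] open 0.011018204624832717
dx,dy,dz units [-1.5    6.348  1.196] q6 -0.6
```

>>> apply_moves:
  motion:
    - {"dx": -0.15,"dy": 0.7,"dz": 0,"spin": 0,"jaw": 1}
    - {"dx": -0.19,"dy": 0.8,"dz": 0,"spin": 0,"jaw": 1}
    - {"dx": -0.19,"dy": 0.8,"dz": 0,"spin": 0,"jaw": 1}
    - {"dx": -0.19,"dy": 0.8,"dz": 0,"spin": 0,"jaw": 1}
    - {"dx": -0.19,"dy": 0.8,"dz": 0,"spin": 0,"jaw": 1}
    - {"dx": -0.19,"dy": 0.8,"dz": 0,"spin": 0,"jaw": 1}
    - {"dx": -0.2,"dy": 0.83,"dz": 0,"spin": 0,"jaw": 1}
    - {"dx": -0.2,"dy": 0.82,"dz": 0,"spin": 0,"jaw": 1}
    - {"dx": 0,"dy": 0,"dz": 0.5,"spin": 0,"jaw": 1}
    - {"dx": 0,"dy": 0,"dz": 0.5,"spin": 0,"jaw": 1}

```text
t: 34.58
ee_pos: [0.5456, -0.0557, 0.1387]
tool_rot: [[-0.996, 0.088, -0.001], [0.088, 0.996, 0.0], [0.001, -0.0, -1.0]]
force: [0.0, 0.7, -2.2]
opening: 0.0112
gripper_force: 61.9
```

>>> apply_moves:
  motion:
    - {"dx": 0,"dy": 0,"dz": 0,"spin": 0,"jaw": 1}
    - {"dx": 0,"dy": 0,"dz": 0,"spin": 0,"jaw": 1}
    - {"dx": 0,"dy": 0,"dz": 0,"spin": 0,"jaw": 1}

```text
t: 34.95
ee_pos: [0.5463, -0.0568, 0.1408]
tool_rot: [[-0.996, 0.086, 0.002], [0.086, 0.996, -0.0], [-0.002, -0.0, -1.0]]
force: [-0.2, 0.7, -1.1]
opening: 0.0109
gripper_force: 61.7
```

```bash
python3 -c "
from h import *
go(545.6,-56.6,120,85.05)
s=state();b=snap('side','s14');m=mask(b,(45,110,30),(80,255,255),(295,200,360,275));cs,_=cv2.findContours(m,cv2.RETR_EXTERNAL,cv2.CHAIN_APPROX_NONE)
for c in cs:
  if cv2.contourArea(c)>20: M=cv2.moments(c);print(cv2.boundingRect(c),M['m10']/M['m00'],M['m01']/M['m00'])
R=s['tool_rot'];p=s['ee_pos']
for dx in(-.042,0,.042): print([proj('side',p-R[:,0]*dx-R[:,1]*.017+np.array([0,0,z-.0607])).round(1) for z in(0,.025,.05)])
"
```

```text
at [546.3 -56.8 140.8] ydir 85.05 spin total 0.0 F [-0.2  0.7 -1.1] open 0.01091449024975208
dx,dy,dz units [0.015 0.003 0.417] q6 -0.02
(311, 228, 32, 10) 326.3823924731183 232.04973118279568
(319, 208, 15, 16) 326.16666666666663 216.63218390804596
[array([310.3, 241.5]), array([310.1, 234.1]), array([309.8, 226.4])]
[array([326.5, 241.4]), array([326.5, 233.9]), array([326.4, 226.3])]
[array([342.7, 241.2]), array([342.8, 233.8]), array([343. , 226.1])]
```

Aligned to within 0.5 mm (u 326.4 against 326.5). Inserting.

>>> apply_moves:
  motion:
    - {"dx": 0.015,"dy": 0,"dz": 0.3,"spin": 0,"jaw": 1}
    - {"dx": 0,"dy": 0,"dz": 0.2,"spin": 0,"jaw": 1}
    - {"dx": 0,"dy": 0,"dz": 0.1,"spin": 0,"jaw": 1}
    - {"dx": 0,"dy": 0,"dz": 0.1,"spin": 0,"jaw": 1}
    - {"dx": 0,"dy": 0,"dz": 0,"spin": 0,"jaw": 1}

```text
t: 35.62
ee_pos: [0.5449, -0.0565, 0.1045]
tool_rot: [[-0.996, 0.085, -0.001], [0.085, 0.996, -0.0], [0.001, -0.0, -1.0]]
force: [-0.4, 0.3, -2.7]
opening: 0.0111
gripper_force: 61.8
```

>>> apply_moves:
  motion:
    - {"dx": 0,"dy": 0,"dz": 0.12,"spin": 0,"jaw": 1}
    - {"dx": 0,"dy": 0,"dz": 0.12,"spin": 0,"jaw": 1}
    - {"dx": 0,"dy": 0,"dz": 0.1,"spin": 0,"jaw": 1}
    - {"dx": 0,"dy": 0,"dz": 0,"spin": 0,"jaw": 1}

```text
t: 36.12
ee_pos: [0.5447, -0.0565, 0.0873]
tool_rot: [[-0.996, 0.085, -0.001], [0.085, 0.996, -0.0], [0.001, -0.0, -1.0]]
force: [-0.4, 0.8, -2.3]
opening: 0.0107
gripper_force: 61.8
```

>>> apply_moves:
  motion:
    - {"dx": 0,"dy": 0,"dz": 0.12,"spin": 0,"jaw": 1}
    - {"dx": 0,"dy": 0,"dz": 0.08,"spin": 0,"jaw": 1}
    - {"dx": 0,"dy": 0,"dz": 0.07,"spin": 0,"jaw": 1}
    - {"dx": 0,"dy": 0,"dz": 0.04,"spin": 0,"jaw": 1}
    - {"dx": 0,"dy": 0,"dz": 0,"spin": 0,"jaw": 1}

```text
t: 36.75
ee_pos: [0.5449, -0.0567, 0.0747]
tool_rot: [[-0.996, 0.085, 0.002], [0.085, 0.996, -0.001], [-0.002, -0.0, -1.0]]
force: [-10.3, -0.6, 24.6]
opening: 0.0111
gripper_force: 65.9
```

>>> apply_moves:
  motion:
    - {"dx": 0,"dy": 0,"dz": -0.05,"spin": 0,"jaw": 0.75}
    - {"dx": 0,"dy": 0,"dz": 0,"spin": 0,"jaw": 0.65}
    - {"dx": 0,"dy": 0,"dz": 0,"spin": 0,"jaw": 0.65}
    - {"dx": 0,"dy": 0,"dz": -0.5,"spin": 0,"jaw": 0.65}
    - {"dx": 0,"dy": 0,"dz": -0.9,"spin": 0,"jaw": 0.4}
    - {"dx": 0,"dy": 0,"dz": -0.9,"spin": 0,"jaw": 0.4}
    - {"dx": 1,"dy": 0,"dz": 0,"spin": 0,"jaw": 0.4}
    - {"dx": 1,"dy": 0,"dz": 0,"spin": 0,"jaw": 0.4}
    - {"dx": 1,"dy": 0,"dz": 0,"spin": 0,"jaw": 0.4}
    - {"dx": 0,"dy": 0,"dz": 0,"spin": 0,"jaw": 0.4}

```text
t: 38.0
ee_pos: [0.3924, -0.0434, 0.1898]
tool_rot: [[-0.996, 0.085, -0.001], [0.085, 0.996, 0.0], [0.001, -0.0, -1.0]]
force: [0.9, 0.3, -0.2]
opening: 0.052
gripper_force: 0.0
```

```bash
python3 meas.py 15; python3 -c "
from h import *
go(584.5,-137,150,85.05)
a=cv2.imread('pics/t15.png');b=cv2.imread('pics/s15.png')
cv2.imwrite('pics/c15.png',np.hstack([cv2.resize(a[180:290,180:340],(400,275)),cv2.resize(b[135:285,250:400],(400,400))[:275+0] if 0 else cv2.resize(b[140:280,255:395],(275,275))]))"
```

```text
red top 244.6 223.5 area 103.0 bbox (241, 215, 8, 18) @85mm [555.5  60.4] [15.8 38.4] 88.6
red side 326.3 207.3 area 145.0 bbox (319, 202, 16, 12) @85mm [557.7  68.2] [52.2 42.7] 84.3
red side 313.4 154.4 area 73.0 bbox (301, 153, 27, 4) @85mm [543.8 360.9] [19.  84.7] 84.3
yellow top 271.1 225.4 area 82.5 bbox (268, 217, 7, 18) @85mm [549.6   0.8] [12.8 39.1] 84.1
green top 298.1 227.6 area 55.0 bbox (296, 219, 5, 18) @85mm [543.5 -59.6] [ 9.  38.4] 88.9
green side 325.6 230.1 area 30.0 bbox (319, 229, 15, 4) @85mm [547.1 -34.7] [12.7 37.2] 84.4
at [396.  -43.8 190.2] ydir 85.12 spin total 0.0004 F [0.7 0.7 0.9] open 0.05089173451978709
dx,dy,dz units [-3.917 -1.532  0.804] q6 -0.02
```

View pics/c15.png

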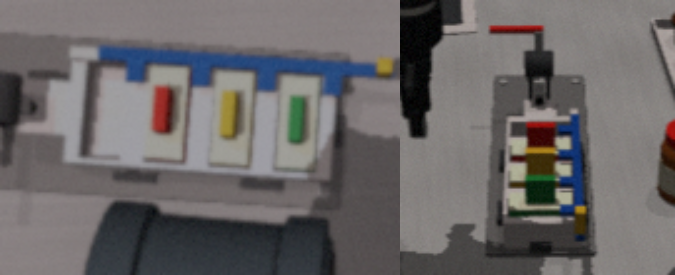

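All three carts sit flat in pockets 1–3 (left crop ribs at (297,118), (229,113), (162,108)). The clamp is on and the gate is open. Next I'll shut the gate.

>>> apply_moves:
  motion:
    - {"dx": -0.78,"dy": -0.31,"dz": 0,"spin": 0,"jaw": 0.4}
    - {"dx": -0.78,"dy": -0.31,"dz": 0,"spin": 0,"jaw": 0.4}
    - {"dx": -0.78,"dy": -0.31,"dz": 0,"spin": 0,"jaw": 0.4}
    - {"dx": -0.78,"dy": -0.3,"dz": 0,"spin": 0,"jaw": 0.4}
    - {"dx": -0.78,"dy": -0.3,"dz": 0,"spin": 0,"jaw": 0.4}
    - {"dx": 0,"dy": 0,"dz": 0.5,"spin": 0,"jaw": 0.4}
    - {"dx": 0,"dy": 0,"dz": 0.5,"spin": 0,"jaw": 0.4}
    - {"dx": 0,"dy": 0,"dz": 0,"spin": 0,"jaw": 0.4}
    - {"dx": 0,"dy": 0,"dz": 0,"spin": 0,"jaw": 0.4}

```text
t: 39.22
ee_pos: [0.5842, -0.1367, 0.1402]
tool_rot: [[-0.996, 0.085, 0.0], [0.085, 0.996, -0.0], [-0.001, -0.0, -1.0]]
force: [0.1, -0.0, 0.7]
opening: 0.0512
gripper_force: 0.0
```

```bash
python3 -c "
from h import *
go(584.5,-137,84,85.05)"
```

```text
at [ 584.2 -136.7  140.2] ydir 85.12 spin total 0.0004 F [ 0.1 -0.   0.7] open 0.051213951012258015
dx,dy,dz units [-0.006 -0.005  1.125] q6 -0.14
```

>>> apply_moves:
  motion:
    - {"dx": 0,"dy": 0,"dz": 0.4,"spin": 0,"jaw": 0.4}
    - {"dx": 0,"dy": 0,"dz": 0.4,"spin": 0,"jaw": 0.4}
    - {"dx": 0,"dy": 0,"dz": 0.32,"spin": 0,"jaw": 0.5}
    - {"dx": 0,"dy": 0,"dz": 0,"spin": 0,"jaw": 0.65}
    - {"dx": 0,"dy": 0,"dz": 0,"spin": 0,"jaw": 0.75}
    - {"dx": 0,"dy": 0,"dz": 0,"spin": 0,"jaw": 0.8}
    - {"dx": 0,"dy": 0,"dz": 0,"spin": 0,"jaw": 1}
    - {"dx": 0,"dy": 0,"dz": 0,"spin": 0,"jaw": 1}

```text
t: 40.22
ee_pos: [0.5839, -0.1367, 0.0847]
tool_rot: [[-0.996, 0.085, 0.001], [0.085, 0.996, -0.0], [-0.002, -0.0, -1.0]]
force: [-0.8, 1.1, 5.4]
opening: 0.0132
gripper_force: 58.6
```

>>> apply_moves:
  motion:
    - {"dx": 0,"dy": 0.15,"dz": 0,"spin": 0,"jaw": 1}
    - {"dx": 0,"dy": 0.2,"dz": 0,"spin": 0,"jaw": 1}
    - {"dx": 0,"dy": 0.2,"dz": 0,"spin": 0,"jaw": 1}
    - {"dx": 0,"dy": 0.05,"dz": 0,"spin": 0,"jaw": 1}
    - {"dx": 0,"dy": 0,"dz": 0,"spin": 0,"jaw": 1}
    - {"dx": 0,"dy": 0,"dz": 0,"spin": 0,"jaw": 1}

```text
t: 40.98
ee_pos: [0.5866, -0.1068, 0.0847]
tool_rot: [[-0.996, 0.085, 0.002], [0.085, 0.996, -0.0], [-0.002, -0.0, -1.0]]
force: [0.3, -0.3, 5.7]
opening: 0.013
gripper_force: 58.9
```

>>> apply_moves:
  motion:
    - {"dx": 0,"dy": 0.03,"dz": 0,"spin": 0,"jaw": 1}
    - {"dx": 0,"dy": 0.02,"dz": 0,"spin": 0,"jaw": 1}
    - {"dx": 0,"dy": 0,"dz": 0,"spin": 0,"jaw": 1}
    - {"dx": 0,"dy": 0,"dz": 0,"spin": 0,"jaw": 1}

```text
t: 41.48
ee_pos: [0.5868, -0.1065, 0.0848]
tool_rot: [[-0.996, 0.087, 0.002], [0.087, 0.996, -0.004], [-0.002, -0.004, -1.0]]
force: [-1.2, -10.1, 4.1]
opening: 0.013
gripper_force: 59.0
```

The gate is shut against its stop (10 N). Release it and go to the clamp bar.

>>> apply_moves:
  motion:
    - {"dx": 0,"dy": -0.04,"dz": 0,"spin": 0,"jaw": 0.9}
    - {"dx": 0,"dy": 0,"dz": 0,"spin": 0,"jaw": 0.7}
    - {"dx": 0,"dy": 0,"dz": 0,"spin": 0,"jaw": 0.62}
    - {"dx": 0,"dy": 0,"dz": -0.5,"spin": 0,"jaw": 0.6}
    - {"dx": 0,"dy": 0,"dz": -0.9,"spin": 0,"jaw": 0.4}
    - {"dx": 0,"dy": 0,"dz": -0.9,"spin": 0,"jaw": 0.4}
    - {"dx": 0,"dy": 0,"dz": -0.6,"spin": 0,"jaw": 0.4}
    - {"dx": 0.23,"dy": 0.8,"dz": 0,"spin": 0,"jaw": 0.4}
    - {"dx": 0.23,"dy": 0.8,"dz": 0,"spin": 0,"jaw": 0.4}
    - {"dx": 0.23,"dy": 0.8,"dz": 0,"spin": 0,"jaw": 0.4}

```text
t: 42.72
ee_pos: [0.5613, 0.0176, 0.2287]
tool_rot: [[-0.996, 0.085, -0.0], [0.085, 0.996, -0.0], [0.0, -0.0, -1.0]]
force: [0.4, 0.4, 0.4]
opening: 0.0511
gripper_force: 0.0
```

>>> apply_moves:
  motion:
    - {"dx": 0.23,"dy": 0.8,"dz": 0,"spin": 0,"jaw": 0.4}
    - {"dx": 0.23,"dy": 0.8,"dz": 0,"spin": 0,"jaw": 0.4}
    - {"dx": 0.23,"dy": 0.8,"dz": 0,"spin": 0,"jaw": 0.4}
    - {"dx": 0.23,"dy": 0.8,"dz": 0,"spin": 0,"jaw": 0.4}
    - {"dx": 0.23,"dy": 0.8,"dz": 0,"spin": 0,"jaw": 0.4}
    - {"dx": 0,"dy": 0.4,"dz": 0,"spin": 0,"jaw": 0.4}
    - {"dx": 0,"dy": 0,"dz": 0,"spin": 0,"jaw": 0.4}
    - {"dx": 0,"dy": 0,"dz": 0,"spin": 0,"jaw": 0.4}

```text
t: 43.72
ee_pos: [0.5234, 0.2396, 0.2286]
tool_rot: [[-0.996, 0.086, -0.0], [0.086, 0.996, -0.001], [0.0, -0.001, -1.0]]
force: [0.1, 1.2, -0.1]
opening: 0.0512
gripper_force: 0.0
```

```bash
python3 meas.py 16 | grep -v green; python3 -c "
from h import *
go(522,244.8,137,85.05)"
```

```text
red top 244.4 223.0 area 115.5 bbox (241, 214, 8, 20) @85mm [555.5  60.5] [15.8 43.1] 89.5
red side 326.4 207.4 area 149.0 bbox (319, 202, 16, 12) @85mm [557.7  68.2] [52.2 42.7] 84.3
red side 313.3 154.4 area 73.5 bbox (301, 153, 27, 4) @85mm [543.8 360.9] [19.  84.7] 84.3
yellow top 271.1 225.1 area 85.0 bbox (268, 216, 7, 19) @85mm [5.506e+02 5.000e-01] [13.  41.2] 84.1
yellow top 320.1 205.3 area 26.5 bbox (317, 202, 7, 7) @85mm [ 593.2 -110.1] [13.5 13.6] 88.6
at [523.5 239.3 228.8] ydir 85.04 spin total -0.0 F [ 0.9 -0.7 -0.1] open 0.05165330380227602
dx,dy,dz units [0.038 0.106 1.835] q6 0.52
```

>>> apply_moves:
  motion:
    - {"dx": 0.03,"dy": 0.1,"dz": 0.4,"spin": 0,"jaw": 0.4}
    - {"dx": 0,"dy": 0,"dz": 0.5,"spin": 0,"jaw": 0.4}
    - {"dx": 0,"dy": 0,"dz": 0.5,"spin": 0,"jaw": 0.4}
    - {"dx": 0,"dy": 0,"dz": 0.42,"spin": 0,"jaw": 0.5}
    - {"dx": 0,"dy": 0,"dz": 0,"spin": 0,"jaw": 0.65}
    - {"dx": 0,"dy": 0,"dz": 0,"spin": 0,"jaw": 0.75}
    - {"dx": 0,"dy": 0,"dz": 0,"spin": 0,"jaw": 0.8}
    - {"dx": 0,"dy": 0,"dz": 0,"spin": 0,"jaw": 0.8}

```text
t: 44.82
ee_pos: [0.5225, 0.2457, 0.1385]
tool_rot: [[-0.996, 0.085, 0.001], [0.085, 0.996, 0.0], [-0.001, 0.001, -1.0]]
force: [-0.1, 0.2, -0.7]
opening: 0.017
gripper_force: 0.0
```

>>> apply_moves:
  motion:
    - {"dx": 0,"dy": 0,"dz": 0,"spin": 0,"jaw": 1}
    - {"dx": 0,"dy": 0,"dz": 0,"spin": 0,"jaw": 1}

```text
t: 45.08
ee_pos: [0.5224, 0.2455, 0.1385]
tool_rot: [[-0.996, 0.085, 0.001], [0.085, 0.996, 0.0], [-0.001, 0.0, -1.0]]
force: [-0.4, -1.8, 6.1]
opening: 0.0098
gripper_force: 58.6
```

>>> apply_moves:
  motion:
    - {"dx": 0,"dy": 0.21,"dz": 0.01,"spin": 0,"jaw": 1}
    - {"dx": 0,"dy": 0.21,"dz": 0.04,"spin": 0,"jaw": 1}
    - {"dx": 0,"dy": 0.2,"dz": 0.07,"spin": 0,"jaw": 1}
    - {"dx": 0,"dy": 0.2,"dz": 0.09,"spin": 0,"jaw": 1}
    - {"dx": 0,"dy": 0,"dz": 0,"spin": 0,"jaw": 1}

```text
t: 45.7
ee_pos: [0.526, 0.2864, 0.1268]
tool_rot: [[-0.996, 0.085, 0.0], [0.085, 0.996, -0.001], [-0.0, -0.001, -1.0]]
force: [2.2, -3.8, 0.9]
opening: 0.0099
gripper_force: 62.1
```

>>> apply_moves:
  motion:
    - {"dx": 0,"dy": 0.18,"dz": 0.12,"spin": 0,"jaw": 1}
    - {"dx": 0,"dy": 0.17,"dz": 0.13,"spin": 0,"jaw": 1}
    - {"dx": 0,"dy": 0.15,"dz": 0.15,"spin": 0,"jaw": 1}
    - {"dx": 0,"dy": 0.13,"dz": 0.17,"spin": 0,"jaw": 1}
    - {"dx": 0,"dy": 0,"dz": 0,"spin": 0,"jaw": 1}

```text
t: 46.32
ee_pos: [0.5286, 0.3181, 0.0977]
tool_rot: [[-0.996, 0.085, -0.0], [0.085, 0.996, -0.001], [0.0, -0.001, -1.0]]
force: [4.2, -3.0, -3.2]
opening: 0.0095
gripper_force: 58.5
```

>>> apply_moves:
  motion:
    - {"dx": 0,"dy": 0.1,"dz": 0.19,"spin": 0,"jaw": 1}
    - {"dx": 0,"dy": 0.08,"dz": 0.19,"spin": 0,"jaw": 1}
    - {"dx": 0,"dy": 0.05,"dz": 0.2,"spin": 0,"jaw": 1}
    - {"dx": 0,"dy": 0.02,"dz": 0.18,"spin": 0,"jaw": 1}
    - {"dx": 0,"dy": 0,"dz": 0,"spin": 0,"jaw": 1}
    - {"dx": 0,"dy": 0,"dz": 0,"spin": 0,"jaw": 1}

```text
t: 47.08
ee_pos: [0.5298, 0.3294, 0.0622]
tool_rot: [[-0.996, 0.086, 0.002], [0.086, 0.996, -0.001], [-0.002, -0.001, -1.0]]
force: [-1.4, -11.1, 16.9]
opening: 0.009
gripper_force: 62.1
```

>>> apply_moves:
  motion:
    - {"dx": 0,"dy": 0,"dz": -0.05,"spin": 0,"jaw": 0.8}
    - {"dx": 0,"dy": 0,"dz": 0,"spin": 0,"jaw": 0.6}
    - {"dx": 0,"dy": 0,"dz": 0,"spin": 0,"jaw": 0.4}
    - {"dx": 0,"dy": 0,"dz": 0,"spin": 0,"jaw": 0.4}
    - {"dx": 0,"dy": 0,"dz": -0.5,"spin": 0,"jaw": 0.4}
    - {"dx": 0,"dy": 0,"dz": -0.9,"spin": 0,"jaw": 0.4}
    - {"dx": 0,"dy": 0,"dz": -0.9,"spin": 0,"jaw": 0.4}
    - {"dx": 1,"dy": 0,"dz": 0,"spin": 0,"jaw": 0.4}
    - {"dx": 1,"dy": 0,"dz": 0,"spin": 0,"jaw": 0.4}
    - {"dx": 1,"dy": 0,"dz": 0,"spin": 0,"jaw": 0.4}

```text
t: 48.32
ee_pos: [0.3785, 0.343, 0.1782]
tool_rot: [[-0.996, 0.085, -0.0], [0.085, 0.996, 0.0], [0.0, 0.0, -1.0]]
force: [-0.2, 0.7, 0.3]
opening: 0.0519
gripper_force: 0.0
```

```bash
python3 meas.py 17; python3 -c "
from h import *
a=cv2.imread('pics/t17.png');b=cv2.imread('pics/s17.png')
cv2.imwrite('pics/c17.png',np.hstack([cv2.resize(a[170:290,110:340],(450,235)),cv2.resize(b[130:285,270:400],(300,358))[:235]]) if 0 else np.hstack([cv2.resize(a[170:290,110:340],(450,235)),cv2.resize(b[135:275,255:395],(235,235))]))
print(state()['ee_pos'])"
```

```text
red top 244.6 223.2 area 109.0 bbox (241, 214, 8, 19) @85mm [556.6  60.5] [15.8 40.8] 89.5
red side 326.3 207.3 area 146.0 bbox (319, 202, 16, 12) @85mm [557.7  68.2] [52.2 42.7] 84.3
red side 309.6 162.3 area 39.5 bbox (302, 161, 17, 4) @85mm [527.8 312.8] [18.1 50.9] 84.3
yellow top 271.1 225.0 area 87.5 bbox (268, 216, 7, 19) @85mm [550.6   0.7] [13.  41.2] 83.5
yellow top 320.3 205.5 area 25.5 bbox (317, 202, 7, 7) @85mm [ 592.2 -110.7] [13.3 13.4] 77.5
green top 298.1 227.4 area 56.0 bbox (296, 219, 5, 18) @85mm [543.5 -59.6] [ 9.  38.3] 88.9
green side 325.9 230.0 area 28.5 bbox (319, 229, 15, 4) @85mm [547.1 -34.7] [12.7 37.2] 84.4
[0.37572833 0.3426698  0.17850531]
```

View pics/c17.png

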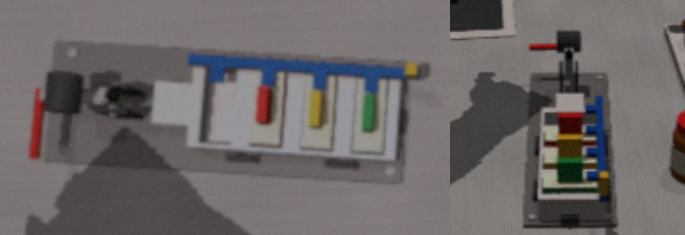

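The clamp lies fully back (side bar at row 162, as at the start), and the carts are seated with teeth over them. I'll compare the gate with its starting picture before handing in.

```bash
python3 -c "
from h import *
for n in('t1','t6','t17','top0'):
    i=cv2.imread('pics/'+n+'.png')[:,:,::-1].copy()
    c,r=blob(mask(i,(100,120,30),(125,255,255),(190,188,340,226)));k,_=cen(mask(i,(20,130,60),(35,255,255),(308,195,345,215)));print(n,cv2.boundingRect(c),k)
for n in('side0','s17','s6'):
    i=cv2.imread('pics/'+n+'.png')[:,:,::-1].copy()
    print(n,cen(mask(i,(15,130,40),(35,255,255),(338,225,365,262))))"
```

```text
t1 (205, 198, 111, 19) [319.23684211 205.5       ]
t6 (220, 199, 110, 19) [333.42857143 206.42857143]
t17 (207, 198, 110, 19) [320.11111111 205.66666667]
top0 (206, 199, 110, 18) [319.28947368 205.34210526]
side0 (array([346.26666667, 243.17333333]), 75.0)
s17 (array([346.26666667, 243.30666667]), 75.0)
s6 (array([346.5, 251.5]), 82.0)
```

```bash
python3 -c "
from h import *
print(job_done())"
```

```text
the job is handed in; nothing more can be done
None
```

The job is handed in: the red, yellow and green cartridges are seated in pockets 3, 2 and 1, the gate is shut to within about 2 mm, the clamp is swung fully back, and the magazine is still in its nest. No verdict was shown.

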